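Set up the painting turntable for a batch of medallions

TASK

Get the painting turntable ready for this batch: first push its red locking bolt fully home, then with the T-key tighten the four square-head hub screws clockwise in two rounds, each round in cross order (after a screw always the one opposite it, then the other pair): about an eighth of a turn each in the first round, fully tight to the stop in the second. Stand the key upright back in its tray, then lay every medallion on the table flat on a cork seat of its own, and last click the counter from its red zero mark clockwise by one click for each medallion. Do not turn the screws with the fingers, and leave everything else where it is.

Things in the scene. Friction and masses are not known exactly. Their poses are not given: they have to be found in the camera images.
- hub (a point): Painting turntable: round light-wood platter 270 mm across, top 22 mm above the work surface, with an aluminium hub ring in the middle, 108 mm across, top 30 mm above the work surface, four square screw heads on it. Fixed to the table; does not turn in this task. Point: centre of the hub ring's top; x and y are the turntable's axes, z up.
- seat1 (a point): Seat 1 of four: a cork circle 44 mm across with a blue edge, flush with the platter's top, 83 mm from its centre. Point: its centre, on the surface, 22 mm above the work surface.
- seat2 (a point): Seat 2 of four: a cork circle 44 mm across with a blue edge, flush with the platter's top, 83 mm from its centre. Point: its centre, on the surface, 22 mm above the work surface.
- seat3 (a point): Seat 3 of four: a cork circle 44 mm across with a blue edge, flush with the platter's top, 83 mm from its centre. Point: its centre, on the surface, 22 mm above the work surface.
- seat4 (a point): Seat 4 of four: a cork circle 44 mm across with a blue edge, flush with the platter's top, 83 mm from its centre. Point: its centre, on the surface, 22 mm above the work surface.
- screwA (a joint): Screw A: dark steel square head 13.5 mm wide, 12 mm tall (top 4 mm tapered), standing on the hub ring 38 mm from the hub point towards the turntable's +x; oppo screw C. Value: rad, grows clockwise from above as it tightens; at 0 (loose) its flats are parallel to the turntable's axes; hard stop at 1.57 (tight). Friction 0.1 N m; it stays where left and does not sink.
- screwB (a joint): Screw B: dark steel square head 13.5 mm wide, 12 mm tall (top 4 mm tapered), standing on the hub ring 38 mm from the hub point towards the turntable's +y; oppo screw D. Value: rad, grows clockwise from above as it tightens; at 0 (loose) its flats are parallel to the turntable's axes; hard stop at 1.57 (tight). Friction 0.1 N m; it stays where left and does not sink.
- screwC (a joint): Screw C: dark steel square head 13.5 mm wide, 12 mm tall (top 4 mm tapered), standing on the hub ring 38 mm from the hub point towards the turntable's -x; oppo screw A. Value: rad, grows clockwise from above as it tightens; at 0 (loose) its flats are parallel to the turntable's axes; hard stop at 1.57 (tight). Friction 0.1 N m; it stays where left and does not sink.
- screwD (a joint): Screw D: dark steel square head 13.5 mm wide, 12 mm tall (top 4 mm tapered), standing on the hub ring 38 mm from the hub point towards the turntable's -y; oppo screw B. Value: rad, grows clockwise from above as it tightens; at 0 (loose) its flats are parallel to the turntable's axes; hard stop at 1.57 (tight). Friction 0.1 N m; it stays where left and does not sink.
- bolt (a joint): Position of the locking bolt, m: 0 drawn back, 0.038 fully home in its keeper; it slides along the turntable's +y, towards the hub. Friction 2 N; it stays where it is left.
- bolt_grip (a point): Red upright handle of the bolt, 16 x 16 mm, from 38 to 84 mm above the work surface, its faces square to the turntable's axes; at the turntable's -y side. Point: on the handle's axis, 70 mm above the work surface. Straps 46 mm high stand before and behind its path; a brass keeper on the platter's rim takes the bolt's tip.
- dial (a joint): Angle of the counter knob, rad: grows clockwise from above, 0 at the red mark, 18 clicks a turn (0.349 rad, 20 degrees a click). It starts at 0, springs to the nearest click when let go (peak torque 0.05 N m) and may be turned back.
- dial_grip (a point): The counter: white box 85 x 85 x 30 mm, fixed to the table, with a knob on top carrying an upright blue grip bar 44 mm long (x), 14 mm thick (y), from 36 to 66 mm above the work surface, white pointer on its -x half. Point: on the knob's axis, 54 mm above the work surface; its axes turn with the knob.
- rest (a point): Key rest: a tray 78 mm square with a blue rim 6 mm above its floor, 70 mm inside, fixed to the table. Point: centre of its floor, 4 mm above the work surface.
- key_grip (a point): T-key, 180 g, 96 mm tall, standing upright: orange handle plate on top, 56 mm wide (x), 12 mm thick (y), 40 mm tall; steel stem 14 mm thick; below, a socket block 29 mm square, 28 mm tall, with a square socket 17 mm wide and 18 mm deep open downwards, sides parallel to the handle's x and y (0.3 rad of play either way on a screw head). Point: centre of the handle, 76 mm above the foot; z up.
- medal1 (a point): Medallion 1 (may be absent): cream disc 40 mm across, 12 mm thick, 35 g, red and grey painted motif on both faces (either may be up). Point: its centre, half-way up; z is the disc's axis.
- medal2 (a point): Medallion 2 (may be absent): cream disc 40 mm across, 12 mm thick, 35 g, red and grey painted motif on both faces (either may be up). Point: its centre, half-way up; z is the disc's axis.
- medal3 (a point): Medallion 3 (may be absent): cream disc 40 mm across, 12 mm thick, 35 g, red and grey painted motif on both faces (either may be up). Point: its centre, half-way up; z is the disc's axis.
- medal4 (a point): Medallion 4 (may be absent): cream disc 40 mm across, 12 mm thick, 35 g, red and grey painted motif on both faces (either may be up). Point: its centre, half-way up; z is the disc's axis.
- ink_jar: Bystander, loose: dark red ink jar with black cap, 44 mm across, 55 mm tall. Leave it. Origin: centre of its underside.
- ink_dish: Bystander, loose: small white ceramic dish, 80 mm across, 22 mm high. Leave it. Origin: centre of its underside.
- paint_jar: Bystander, loose: blue paint jar with white cap, 48 mm across, 60 mm tall. Leave it. Origin: centre of its underside.
- water_mug: Bystander, loose: blue ceramic mug, 76 mm across, 85 mm tall. Leave it. Origin: centre of its underside.
- paperweight: Bystander, loose: dark wooden bar 120 x 25 x 20 mm, lying flat. Leave it. Origin: centre of its underside.
Things that resemble listed ones, but are neither listed nor needed, are in the scene too. Leave any turquoise look-alike of the part that bears medal1 alone. What is shaped like the part that bears medal3 but blue is not meant.

How it is judged:
By the outcome, as a careful person would: the job done as asked, in the order asked, and still so for the second after the job is handed in, with the robot touching nothing.
Of blank1, blank2, blank3, blank4 only 2 to 4 are there at a start; the rules pass over those that are not, and their reading is None.
At some moment in a run one of blank1, blank2, blank3, blank4 may be knocked a few centimetres aside while the robot is not near it.
It also fails if it takes over 192 s, if anything falls off the work surface, if the arm or the gripper's body presses on something with over 40 N, if the wrist force passes 120 N, or if a joint passes its speed limit or range.

ROBOT

A 6-joint arm with a two-finger parallel gripper is mounted at the origin on the work surface. World frame = base frame: x ahead of the robot, y to its left, z up, the work surface at z = 0. Lengths are in mm, angles in rad, forces in N, time in s.
With the tool pointing down it reaches from about 250 to 725 mm from the base axis. Payload 4 kg.
Tool frame: the origin (TCP) lies midway between the tips of the shut fingers; the grasp point (between the pads) lies 19 mm behind it (tcp_to_grasp is the distance from the TCP to the grasp point, in mm); z points along the fingers, y is the line along which they close (so a half turn about z gives the same grasp; the last joint's range is limited). The gripper opens to 85 mm and grips with 20 to 120 N. Pads are 22 mm wide; open, the fingers measure 114 mm over their backs; the gripper's body (76 mm by 85 mm) begins 54 mm behind the grasp point. The pads swing forward as they close: fully open they stand 13 mm farther back than shut.
Start: joints at [1.14, 0.241, 0.005, 1.335, 0, 1.571], TCP at [208.797, 454.316, 231.306] pointing down, gripper open.
Joint ranges: [-2.72, 2.72], [-1.05, 1.87], [-1.09, 1.28], [-1.99, 2.15], [-1.42, 1.44], [-3.14, 3.14]. Speed limits (rad/s): [2.79, 2.79, 3.14, 3.14, 3.14, 3.14].

INTERFACE

Orientations are given as a unit quaternion [x, y, z, w].
In Python, from rig import * gives the robot as it stands.
- The arm moves only by the tool drive_tool, never from a script. Its argument "targets" is a list of rows, each a list of 7 numbers: the closure, from -1 (fully open) to 1 (shut), then the shift along the tool's x, y, z in m, then the turn, a rotation vector about the tool's x, y, z in rad. A call has 1 to 20 rows; each row shifts and turns the commanded pose from where the row before left it, along the tool's axes as they then stand; what a row does not reach is not made up. A row lasts 1/8 s, in which the tool goes at most 62.5 mm and 10.7 degrees, less where a joint would pass 70% of its speed; a pose out of reach is approached as far as the arm can. A call with a gripper value outside its range is refused whole. The fingers move at their own pace and stop on an object; "squeeze" is the grip in N (left out, the last holds). Time passes only in rows, so rows that do not move let the fingers close. It gives the time, the measured TCP pose, the force, the opening and the grip force at its end, in the units of the state.
- read_state(): the state, without advancing time (a new reading comes with each control period).
- capture(name): name is "scene" or "top" or "wrist"; returns a dict with "color" (480x640x3 uint8, red, green, blue), "intrinsics" (3x3 intrinsics, pixels), "rvec" (rotation vector, rad) and "tvec" (3), from world to camera coordinates, as OpenCV has them. Camera axes: x right, y down, z forward; pixel columns grow to the right and rows downward; lengths in mm; the calibration is good to about 2 mm. A picture is of the moment at which its call begins. There is no depth.
- sign_off(): hands the job in; it is judged then, once.
The state is a dict: "time": time; "joints": joint angles; "qd": joint speeds; "effort": joint torques, N m; "position": TCP position; "tcp_rot": TCP orientation; "force": force on the tool from outside, world axes, zero at the start; "moment": the same for the moment, N m; "gripper_width": opening from 0.0 (shut) to 1.0 (fully open); "finger_force": force on a finger pad.
Only numpy, scipy, OpenCV 4.12 (cv2) and the standard library are available. Lean on these libraries where they do the work, as an engineer would, in place of code of your own. Each camera call takes 0.05 s, during which the arm holds its last target. There are 200 camera calls.

## Working session

There is one attempt and no reset: what is moved stays moved. The work goes in short steps, Python scripts to look and compute and a tool call to move; the robot and the scene stay as the last step left them, time stands still between calls to the robot, and variables do not carry over. Pictures are saved under pics/ and viewed, at most 14 in all, crops included, and the job is handed in when it is done.

Besides the shell and the picture viewer there is one more tool, called after ">>>" as name([rows], argument=value, ...), one row to a line, values as JSON. drive_tool: Moves the arm, as the interface text tells. Its arguments: {"type":"object","properties":{"targets":{"type":"array"},"squeeze":{"type":"number"}},"required":["targets"]}

```bash
ls; mkdir -p pics
cat > h.py <<'E'
from rig import *
import numpy as np, cv2
def cam(c):
    R=cv2.Rodrigues(np.array(c["rvec"],float))[0]; return np.array(c["intrinsics"],float),R,np.array(c["tvec"],float).reshape(3)
def ray(c,uv,z):
    K,R,t=cam(c); d=R.T@np.linalg.inv(K)@np.array([uv[0],uv[1],1.]); o=-R.T@t
    return o+d*(z-o[2])/d[2]
def proj(c,p):
    K,R,t=cam(c); q=K@(R@np.array(p,float)+t); return q[:2]/q[2]
def save(n,c,im=None): cv2.imwrite("pics/"+n+".png",cv2.cvtColor(c["color"] if im is None else im,cv2.COLOR_RGB2BGR))
E
python3 - <<'E'
from h import *
import pickle
for n in ["scene","top"]:
    c=capture(n); save(n,c); pickle.dump(c,open(n+".pkl","wb")); K,R,t=cam(c); print(n,K.tolist(),(-R.T@t).round(),R.round(2).tolist())
s=read_state(); print(s)
E
```

```text
pics
scene [[535.2172457877855, 0.0, 314.38885841515315], [0.0, 535.2172457877855, 230.042175381049], [0.0, 0.0, 1.0]] [ 932.  775. 1023.] [[-0.87, 0.49, -0.0], [0.37, 0.65, -0.67], [-0.32, -0.58, -0.75]]
top [[521.1618011111331, 0.0, 321.3186635569371], [0.0, 521.1618011111331, 227.69520672147198], [0.0, 0.0, 1.0]] [ 369.   41. 1456.] [[0.01, -1.0, -0.0], [-0.99, -0.01, -0.1], [0.1, 0.01, -1.0]]
{'time': 0.1, 'joints': array([1.14001143e+00, 2.41368094e-01, 3.89419804e-03, 1.33518766e+00,
       1.46680724e-07, 1.57079186e+00]), 'qd': array([-1.31428178e-03, -4.37799840e-04,  4.17485412e-03, -6.50114723e-05,
       -1.92582207e-03, -7.08800049e-04]), 'effort': array([-4.03936008e-05, -3.73137975e+01,  2.53009415e+01,  1.08228347e-02,
       -8.07832726e-05, -5.62984880e-06]), 'position': array([208.56493093, 453.82502778, 230.50020713]), 'tcp_rot': array([ 2.13728549e-01,  9.76892644e-01, -9.11049585e-04, -1.99402475e-04]), 'force': array([ 0.86705253, -0.17163937, -0.2857262 ]), 'moment': array([0.01669699, 0.00514459, 0.03933704]), 'finger_force': 0.0, 'gripper_width': 0.9954477668870444}
```

View pics/top.png

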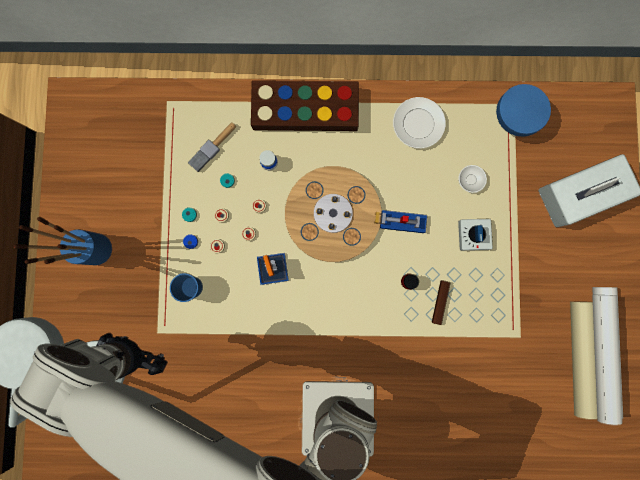

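View pics/scene.png

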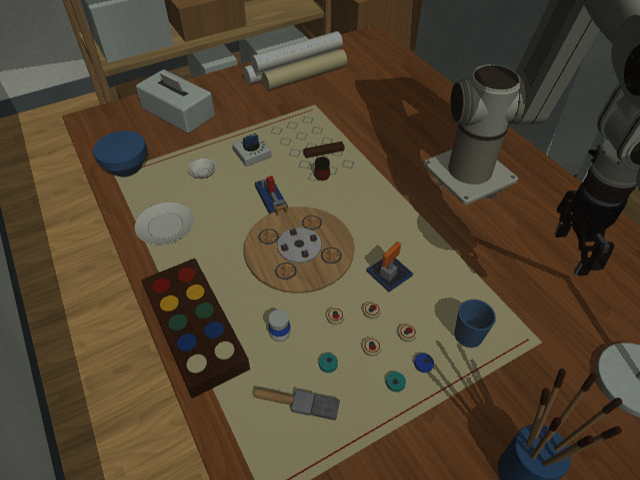

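Top view: cream medallions at (221,215), (260,206), (249,234) and (218,246). Decoys: turquoise at (228,181) and (190,214), blue at (190,242). Other parts: hub (333,212), red bolt handle (405,219), counter (477,235), key (270,268). Next I take a close crop and measure.

Run:
```python
from h import *
import pickle
T=pickle.load(open("top.pkl","rb"));S=pickle.load(open("scene.pkl","rb"))
a=cv2.resize(T["color"][165:290,175:505],None,fx=2.4,fy=2.4,interpolation=cv2.INTER_CUBIC)
b=S["color"]
b1=cv2.resize(b[125:225,225:350],None,fx=3,fy=3,interpolation=cv2.INTER_CUBIC)[:298]
b2=cv2.resize(b[225:325,340:480],None,fx=3,fy=3,interpolation=cv2.INTER_CUBIC)[:298]
out=np.zeros((600,795,3),np.uint8); out[:a.shape[0],:a.shape[1]]=a[:,:795]; out[302:600,:375]=b1; out[302:600,375:795]=b2
save("crop1",T,out)
def blobs(c,lo,hi,amin=15,name=""):
    h=cv2.cvtColor(c["color"],cv2.COLOR_RGB2HSV); m=cv2.inRange(h,lo,hi)
    n,l,st,ce=cv2.connectedComponentsWithStats(m)
    return [(ce[i].round(1),st[i,4],st[i,:4]) for i in range(1,n) if st[i,4]>=amin]
for nm,lo,hi in [("red",(0,140,90),(8,255,255)),("orange",(9,170,120),(18,255,255))]:
  for c,cn in ((T,"T"),(S,"S")):
    print(nm,cn)
    for ce,ar,bb in blobs(c,lo,hi): print(ce,ar,bb,ray(c,ce,12 if nm=="red" else 96)[:2].round(0))
```

```text
red T
[344.   92.3] 168 [337  86  15  14] [903. -12.]
[343.9 113.4] 165 [337 107  15  14] [841. -12.]
[168.6 217.6] 234 [164 108  10 218] [538. 475.]
[510.3 232.5] 217 [508 133   6 197] [ 506. -477.]
[256.3 204.7] 16 [255 203   4   5] [576. 231.]
[218.6 214.2] 18 [217 212   5   6] [549. 336.]
[404.  218.8] 39 [400 216   8   6] [ 541. -182.]
[248.5 235.6] 21 [246 233   5   6] [489. 251.]
[216.4 247.5] 20 [214 246   6   4] [455. 339.]
red S
[270.3 178.3] 25 [267 176   7   6] [ 506. -242.]
orange T
[112.9 148.9] 15542 [ 40  78 212 165] [711. 606.]
[552.5 279.7] 31405 [358  80 282 400] [ 376. -553.]
[ 48.9 229.4] 120 [ 39 222  25  15] [493. 764.]
[ 46.9 240.7] 143 [ 38 234  22  12] [464. 767.]
[151.3 244.9] 17 [145 244  12   3] [455. 493.]
[ 46.5 252.4] 109 [ 37 249  23   9] [433. 766.]
[152.9 252. ] 65 [146 249  14   7] [437. 488.]
[267.7 265.2] 89 [263 255  10  21] [406. 187.]
[131.7 321.9] 10079 [ 33 260 227 136] [256. 535.]
[339.4 337.5] 17 [334 336  10   5] [222.  -1.]
[255.7 408.3] 6137 [128 361 207 104] [ 43. 210.]
[383.6 393.9] 98 [377 386  16  14] [  83. -115.]
[ 54.7 456.5] 2575 [ 22 420  91  60] [-80. 713.]
[460.5 431.6] 240 [448 421  32  18] [  -8. -308.]
[373.3 475.7] 177 [358 468  39  12] [-117.  -89.]
orange S
[391.8 249.5] 86 [384 242  17  16] [408. 188.]
```

View pics/crop1.png

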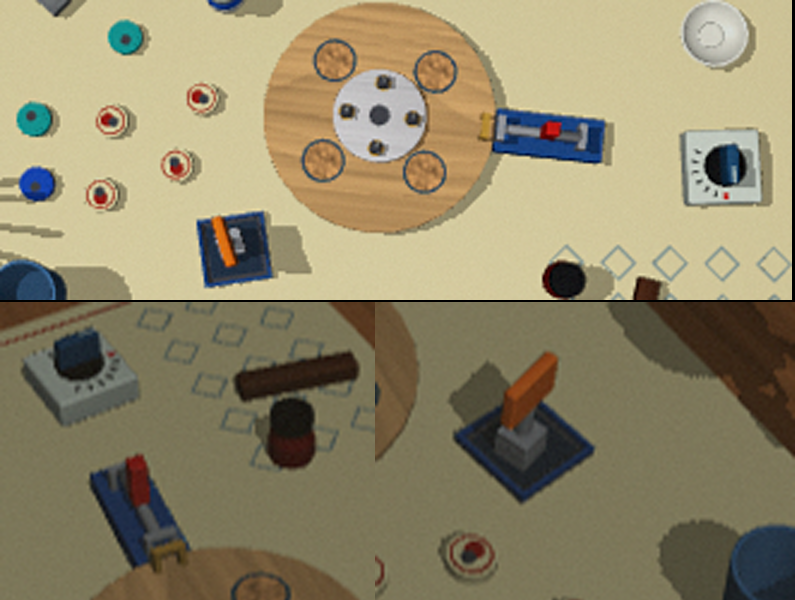

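Crop 1: four cream medallions with red and grey motifs, distinct from the two turquoise and one blue disc. Turntable yaw is about -7°. Bolt's red handle is at crop (550,130), and the key stands in its tray with a tilted plate at (225,240). The counter's red mark is at (726,196). Next I check what the wrist camera covers.

Run:
```python
from h import *
import pickle
c=capture("wrist"); save("w0",c); K,R,t=cam(c); print(K.tolist(),(-R.T@t).round(),R.round(3).tolist())
for uv in [(0,0),(640,0),(640,480),(0,480),(320,240)]: print(uv,ray(c,uv,0).round())
T=pickle.load(open("top.pkl","rb"))
# seats/hub/screw from crop coords
for n,(u,v),z in [("hub",(380,114),30),("A",(384,82),42),("B",(347,112),42),("C",(376,148),42),("D",(412,118),42),("s",(335,60),22),("s",(435,71),22),("s",(323,160),22),("s",(425,172),22),("bolt",(550,130),84),("dial",(729,165),66),("rest",(234,249),10)]:
    print(n,ray(T,(u/2.4+175,v/2.4+165),z).round())
```

```text
[[410.57337276844754, 0.0, 320.8549876030401], [0.0, 410.57337276844754, 238.91241532006802], [0.0, 0.0, 1.0]] [141. 485. 373.] [[0.417, 0.909, -0.001], [0.871, -0.399, 0.288], [0.261, -0.121, -0.958]]
(0, 0) [-49. 286.   0.]
(640, 0) [167. 756.   0.]
(640, 480) [659. 651.   0.]
(0, 480) [352. -20.   0.]
(320, 240) [243. 437.   0.]
hub [554.  16.  30.]
A [590.  12.  42.]
B [555.  54.  42.]
C [514.  20.  42.]
D [549. -21.  42.]
s [618.  68.  22.]
s [606. -48.  22.]
s [501.  81.  22.]
s [489. -37.  22.]
bolt [ 531. -171.   84.]
dial [ 496. -373.   66.]
rest [398. 182.  10.]
```

View pics/w0.png

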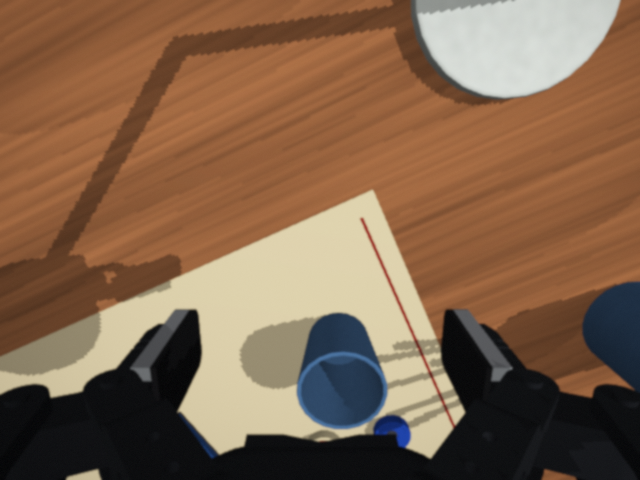

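Wrist view: the mug is at (343,380), and the fingers are at the bottom. Image up is tool +x and right is tool +y. I'll write the move helper, then go above the hub.

```bash
cat >> h.py <<'E'
from scipy.spatial.transform import Rotation as Ro
def yaw(s):  # world angle of tool y, deg
    y=Ro.from_quat(s["tcp_rot"]).as_matrix()[:,1]; return np.degrees(np.arctan2(y[1],y[0]))
def rows(start,yaw0,end,yaw1,n):
    """constant row (shift in tool axes m, rz) repeated n times that goes from start to end"""
    f=lambda th: np.array([[-np.sin(th),np.cos(th),0],[np.cos(th),np.sin(th),0],[0,0,-1]]).T
    d=np.radians((yaw1-yaw0+180)%360-180)/n
    M=sum(f(np.radians(yaw0)+k*d) for k in range(n))
    s=np.linalg.solve(M,(np.array(end,float)-np.array(start,float)))/1000
    print(n,"rows",s.round(5).tolist(),"rz",round(-d,4), "len/row mm",round(1000*np.linalg.norm(s),1)); return s
def go(end,yaw1,n,start=None,yaw0=None):
    s=read_state(); return rows(s["position"] if start is None else start, yaw(s) if yaw0 is None else yaw0,end,yaw1,n)
E
python3 -c "
from h import *
go((548,-30,300),-6,12,start=(208.8,454.3,231.3),yaw0=65.3)"
```

```text
12 rows [-0.05253, 0.00219, -0.00572] rz 0.1037 len/row mm 52.9
```

>>> drive_tool([
  [1,-0.0525,0.0022,-0.0057,0,0,0.1037],
  [1,-0.0525,0.0022,-0.0057,0,0,0.1037],
  [1,-0.0525,0.0022,-0.0057,0,0,0.1037],
  [1,-0.0525,0.0022,-0.0057,0,0,0.1037],
  [1,-0.0525,0.0022,-0.0057,0,0,0.1037],
  [1,-0.0525,0.0022,-0.0057,0,0,0.1037],
  [1,-0.0525,0.0022,-0.0057,0,0,0.1037],
  [1,-0.0525,0.0022,-0.0057,0,0,0.1037],
  [1,-0.0525,0.0022,-0.0057,0,0,0.1037],
  [1,-0.0525,0.0022,-0.0057,0,0,0.1037],
  [1,-0.0525,0.0022,-0.0057,0,0,0.1037],
  [1,-0.0525,0.0022,-0.0057,0,0,0.1037],
  [1,0,0,0,0,0,0],
  [1,0,0,0,0,0,0],
])

```text
time: 1.9
position: [547.8, -29.5, 299.3]
tcp_rot: [0.743, 0.669, -0.0, -0.0]
force: [0.2, 0.5, -0.4]
gripper_width: -0.004
finger_force: 0.0
```

Run:
```python
from h import *
import pickle
s=read_state(); print(s["time"],s["position"],yaw(s),s["joints"].round(3))
c=capture("wrist"); save("w1",c); pickle.dump(c,open("w1.pkl","wb"))
```

```text
1.9 [547.8456546  -29.4651093  299.29196206] -5.990786548590872 [-0.054  0.325  0.294  1.541  0.     1.621]
```

View pics/w1.png

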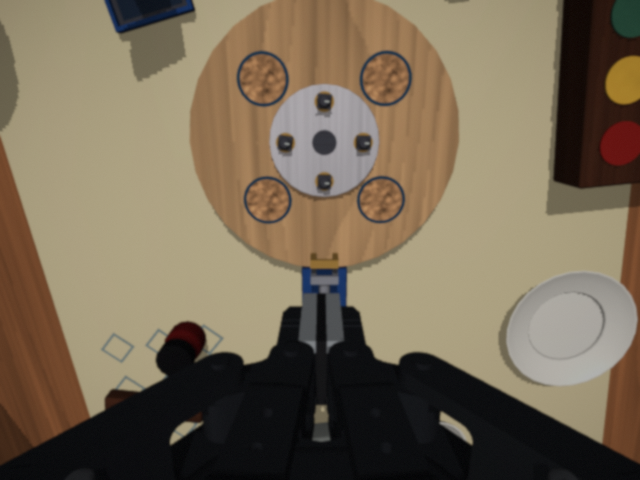

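W1: hub ring at (324,141), screws at (324,101), (285,142), (363,142) and (324,182), seats at (262,78), (385,78), (267,199) and (381,199). The bolt's keeper is at (324,262). The tool lines up with the turntable. Now I measure precisely.

Run:
```python
from h import *
import pickle
c=pickle.load(open("w1.pkl","rb")); im=c["color"]; h=cv2.cvtColor(im,cv2.COLOR_RGB2HSV); g=cv2.cvtColor(im,cv2.COLOR_RGB2GRAY)
def big(m,box):
    mm=np.zeros_like(m); x0,y0,x1,y1=box; mm[y0:y1,x0:x1]=m[y0:y1,x0:x1]
    cs,_=cv2.findContours(mm,cv2.RETR_EXTERNAL,cv2.CHAIN_APPROX_NONE); return max(cs,key=cv2.contourArea)
m=cv2.inRange(h,(0,0,110),(179,45,255)); k=big(m,(255,75,395,205))
k=cv2.convexHull(k); P=np.array([ray(c,p[0],30)[:2] for p in k]); (cx,cy),r=cv2.minEnclosingCircle(P.astype(np.float32)); e=cv2.fitEllipse(P.astype(np.float32)); print("hub",e, (cx,cy),r)
k=big(cv2.inRange(g,0,70),(308,125,340,158)); P=np.array([ray(c,p[0],30)[:2] for p in k]).astype(np.float32); print("centre",cv2.fitEllipse(P))
ce=[]
for n,u,v in [("C",285,142),("A",363,142),("B",324,101),("D",324,182)]:
    k=big(cv2.inRange(g,0,75),(u-15,v-15,u+15,v+15)); x=cv2.boundingRect(k); M=cv2.moments(k); q=(M["m10"]/M["m00"],M["m01"]/M["m00"]); w=ray(c,q,38); ce.append(w[:2]); print(n,x,np.round(q,1),w.round(1))
ce=np.array(ce); d=ce[1]-ce[0]; d2=ce[2]-ce[3]; print("mean",ce.mean(0),"yaw",np.degrees(np.arctan2(d[1],d[0])),np.degrees(np.arctan2(d2[1],d2[0]))-90,np.hypot(*d),np.hypot(*d2))
seats=[]
b=cv2.inRange(h,(95,60,20),(130,255,150))
for u,v in [(262,78),(385,78),(267,199),(381,199)]:
    k=big(b,(u-32,v-32,u+32,v+32)); P=np.array([ray(c,p[0],22)[:2] for p in k]).astype(np.float32); e=cv2.fitEllipse(cv2.convexHull(P)); seats.append(e[0]); print("seat",np.round(e[0],1),np.round(e[1],1))
s=np.array(seats); print(s.mean(0)); 
hc=s.mean(0); print([(np.hypot(*(p-hc)).round(1),np.degrees(np.arctan2(*(p-hc)[::-1])).round(1)) for p in s])
```

```text
hub ((554.4688720703125, 18.91397476196289), (106.6226806640625, 107.29838562011719), 172.96939086914062) (554.51416015625, 18.9207763671875) 53.7596435546875
centre ((554.5846557617188, 18.931949615478516), (20.497987747192383, 20.824193954467773), 174.78036499023438)
C (278, 136, 15, 16) [284.9 143.1] [517.3  22.4  38. ]
A (356, 136, 15, 16) [362.3 142.9] [591.2  15.   38. ]
B (317, 94, 15, 17) [323.8 101.7] [558.2  56.1  38. ]
D (318, 175, 13, 15) [323.9 181.9] [550.8 -18.5  38. ]
mean [554.38484808  18.72944468] yaw -5.755413290201232 -5.699642944361358 74.28326646960515 74.9725675154299
seat [502.3  83.6] [46.3 47.5]
seat [619.   71.6] [47.1 47.5]Traceback (most recent call last):
  File "<stdin>", line 17, in <module>
cv2.error: OpenCV(4.12.0) /io/opencv/modules/imgproc/src/shapedescr.cpp:361: error: (-201:Incorrect size of input array) There should be at least 5 points to fit the ellipse in function 'fitEllipseNoDirect'
```

>>> drive_tool([
  [1,-0.045,0,0.036,0,0,-0.0015],
  [1,-0.045,0,0.036,0,0,-0.0015],
  [1,-0.045,0,0.036,0,0,-0.0015],
  [1,-0.045,0,0.036,0,0,0],
  [1,0,0,0,0,0,0],
])

```text
time: 2.58
position: [527.2, -208.7, 151.8]
tcp_rot: [0.742, 0.67, -0.002, -0.003]
force: [-0.8, -0.0, 0.6]
gripper_width: -0.002
finger_force: 0.0
```

```bash
cat >> h.py <<'E'
HUB=np.array([554.5,18.9]); TY=np.radians(-5.73)
EX=np.array([np.cos(TY),np.sin(TY)]); EY=np.array([-np.sin(TY),np.cos(TY)])
def tt(p): d=np.array(p[:2])-HUB; return np.array([d@EX,d@EY]).round(1)
def mask(c,lo,hi,box=None,z=0,amin=30):
    h=cv2.cvtColor(c["color"],cv2.COLOR_RGB2HSV); m=cv2.inRange(h,lo,hi)
    if box: k=np.zeros_like(m); x0,y0,x1,y1=box; k[y0:y1,x0:x1]=m[y0:y1,x0:x1]; m=k
    cs,_=cv2.findContours(m,cv2.RETR_EXTERNAL,cv2.CHAIN_APPROX_NONE); return [k for k in cs if cv2.contourArea(k)>amin]
def info(c,ks,z):
    for k in ks:
        (u,v),wh,a=cv2.minAreaRect(k); p=ray(c,(u,v),z); print(np.round((u,v),1),np.round(wh,1),round(a,1),cv2.contourArea(k),"->",p[:2].round(1),"tt",tt(p),"box",cv2.boundingRect(k))
E
python3 - <<'E'
from h import *
s=read_state(); print(s["position"],yaw(s),tt(s["position"]))
c=capture("wrist"); save("w2",c)
for lo,hi in [((0,150,70),(10,255,255)),((172,150,70),(179,255,255))]: info(c,mask(c,lo,hi,amin=80),84)
E
```

```text
[ 527.17462759 -208.69338087  151.8431605 ] -5.819116617171728 [  -4.5 -229.2]
[332. 185.] [38. 26.] 90.0 899.5 -> [ 535.3 -169.9] tt [  -0.3 -189.8] box (319, 166, 27, 39)
```

View pics/w2.png

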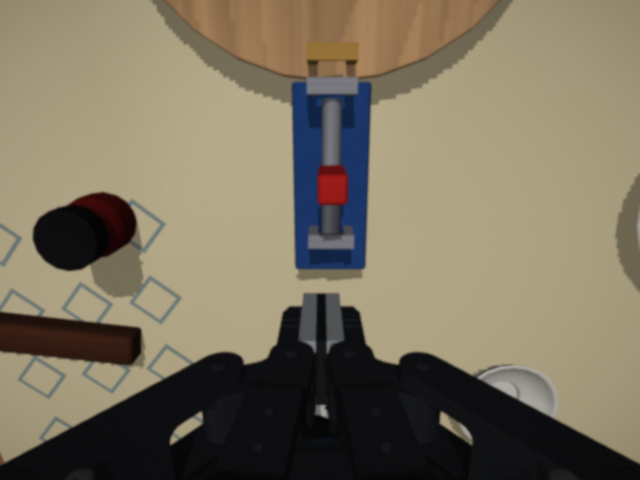

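W2: the handle top is at (332,190), about 37 mm ahead of the fingertips and 4 mm to tool +y. I push it from behind.

>>> drive_tool([
  [1,0,0.002,0.048,0,0,0.001],
  [1,0,0.002,0.048,0,0,0],
  [1,0.006,0,0,0,0,0],
  [1,0.01,0,0,0,0,0],
  [1,0.01,0,0,0,0,0],
  [1,0.01,0,0,0,0,0],
  [1,0.01,0,0,0,0,0],
  [1,0.004,0,0,0,0,0],
  [1,0,0,0,0,0,0],
])

```text
time: 3.75
position: [538.4, -158.4, 59.6]
tcp_rot: [0.742, 0.671, 0.0, -0.001]
force: [0.5, 0.7, -0.7]
gripper_width: -0.003
finger_force: 0.0
```

Run:
```python
from h import *
s=read_state(); print(s["position"],yaw(s),tt(s["position"]),s["force"])
c=capture("wrist"); save("w3",c)
info(c,mask(c,(0,150,70),(10,255,255),amin=80),84)
```

```text
[ 538.41940764 -158.37479896   59.56472964] -5.742634519208436 [   1.7 -178. ] [ 0.49981262  0.67834079 -0.71879314]
[318. 275.] [82. 48.] 90.0 3433.5 -> [ 539.1 -132. ] tt [  -0.3 -151.7] box (294, 234, 49, 83)
```

>>> drive_tool([
  [1,0.003,-0.001,0,0,0,0],
  [1,0.003,0,0,0,0,0],
  [1,0,0,0,0,0,0],
])

```text
time: 4.18
position: [537.9, -156.6, 59.4]
tcp_rot: [0.743, 0.67, -0.003, 0.002]
force: [0.3, -10.2, -2.2]
gripper_width: 0.0
finger_force: 4.9
```

>>> drive_tool([
  [1,0.003,0,0,0,0,0],
  [1,0.002,0,0,0,0,0],
  [1,0,0,0,0,0,0],
])

```text
time: 4.55
position: [537.9, -156.4, 59.6]
tcp_rot: [0.744, 0.668, -0.006, 0.005]
force: [-1.5, -22.0, -2.7]
gripper_width: 0.003
finger_force: 10.9
```

The bolt is at its stop: no motion under 22 N. I back off and rise.

>>> drive_tool([
  [1,-0.02,0,0,0,0,0],
  [1,-0.015,0,-0.02,0,0,0],
  [0,0,0,-0.06,0,0,0],
  [-1,0,0,-0.06,0,0,0],
  [-1,0,0,0,0,0,0],
])

```text
time: 5.18
position: [538.5, -183.9, 205.6]
tcp_rot: [0.742, 0.671, 0.003, 0.005]
force: [0.0, 0.7, -0.4]
gripper_width: 0.634
finger_force: 0.0
```

Run:
```python
from h import *
go((456,205,230),110,12)
c=capture("wrist"); save("w4",c)
info(c,mask(c,(0,150,70),(10,255,255),amin=80),84)
```

```text
12 rows [0.03221, 0.02282, -0.00203] rz -0.1684 len/row mm 39.5
[312.5 157.5] [27. 21.] 90.0 524.5 -> [ 538.3 -135.7] tt [  -0.7 -155.4] box (302, 144, 22, 28)
```

>>> drive_tool([
  [-1,0.0322,0.0228,-0.002,0,0,-0.1684],
  [-1,0.0322,0.0228,-0.002,0,0,-0.1684],
  [-1,0.0322,0.0228,-0.002,0,0,-0.1684],
  [-1,0.0322,0.0228,-0.002,0,0,-0.1684],
  [-1,0.0322,0.0228,-0.002,0,0,-0.1684],
  [-1,0.0322,0.0228,-0.002,0,0,-0.1684],
  [-1,0.0322,0.0228,-0.002,0,0,-0.1684],
  [-1,0.0322,0.0228,-0.002,0,0,-0.1684],
  [-1,0.0322,0.0228,-0.002,0,0,-0.1684],
  [-1,0.0322,0.0228,-0.002,0,0,-0.1684],
  [-1,0.0322,0.0228,-0.002,0,0,-0.1684],
  [-1,0.0322,0.0228,-0.002,0,0,-0.1684],
  [-1,0,0,0,0,0,0],
  [-1,0,0,0,0,0,0],
])

```text
time: 6.98
position: [452.4, 205.6, 222.6]
tcp_rot: [-0.173, 0.985, -0.0, -0.001]
force: [0.4, -0.4, 0.0]
gripper_width: 0.999
finger_force: 0.0
```

Run:
```python
from h import *
import pickle
s=read_state(); print(s["position"],yaw(s))
c=capture("wrist"); save("w5",c); pickle.dump(c,open("w5.pkl","wb"))
info(c,mask(c,(5,150,60),(20,255,255),amin=80),100)
T=capture("top"); T0=pickle.load(open("top.pkl","rb"))
for t in (T0,T): info(t,mask(t,(0,140,90),(8,255,255),box=(380,200,430,235),amin=5),84)
```

```text
[452.37083365 205.57433026 222.5573596 ] 109.97263866502323
[558.5 474.5] [ 9. 33.] 90.0 180.5 -> [578.8 458.3] tt [-19.7 439.7] box (542, 470, 34, 10)
[628.5 338.9] [ 73.3 159.3] 31.5 5686.5 -> [451.8 444.3] tt [-144.7  413. ] box (558, 252, 82, 146)
[319.5 155. ] [86. 19.] 90.0 1438.5 -> [405.  188.2] tt [-165.6  153.6] box (310, 112, 20, 87)
[403.5 218.5] [5. 7.] 90.0 28.0 -> [ 533.2 -169.2] tt [  -2.5 -189.3] box (400, 216, 8, 6)
[390.5 217.5] [5. 7.] 90.0 25.5 -> [ 535.5 -134.8] tt [  -3.6 -154.9] box (387, 215, 8, 6)
```

View pics/w5.png

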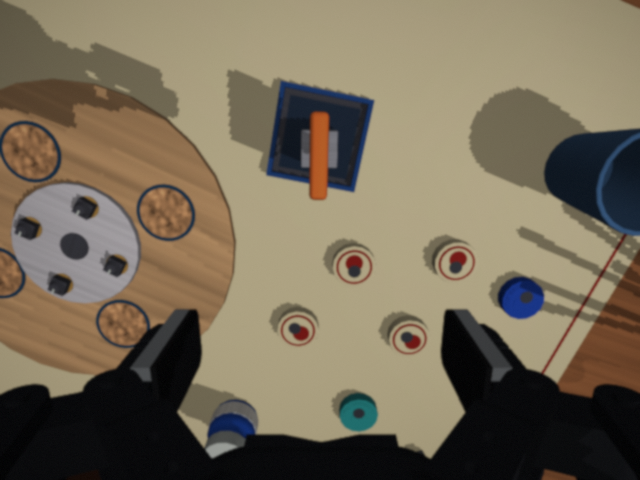

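W5: the key plate is aligned with the image at (319,155) in the tray. Cream medallions are at (353,266), (455,260), (298,329) and (408,337); blue (521,298) and turquoise (357,411) are decoys. The hub is at (75,244). I check the bolt's travel and hub consistency, and measure the key and medallions.

Run:
```python
from h import *
import pickle
T0=pickle.load(open("top.pkl","rb")); T=capture("top"); c=pickle.load(open("w5.pkl","rb"))
for t in (T0,T):
    a=t["color"][205:232,380:420].astype(float); w=np.clip(a[...,0]-np.maximum(a[...,1],a[...,2])-40,0,None)
    yy,xx=np.mgrid[205:232,380:420]; q=((w*xx).sum()/w.sum(),(w*yy).sum()/w.sum()); print("bolt",np.round(q,2),tt(ray(t,q,80)))
g=cv2.cvtColor(c["color"],cv2.COLOR_RGB2GRAY)
m=np.zeros_like(g); m[225:265,55:95]=(g[225:265,55:95]<70)*255
cs,_=cv2.findContours(m,cv2.RETR_EXTERNAL,cv2.CHAIN_APPROX_NONE); k=max(cs,key=cv2.contourArea)
P=np.array([ray(c,p[0],30)[:2] for p in k]).astype(np.float32); print("hubcentre",cv2.fitEllipse(P))
# plate top end pixels
for uv in [(310,199),(329,199),(319.5,112),(319.5,199)]: print(uv,ray(c,uv,100)[:2].round(1))
# medallions: cream/red ring differs from mat; use red ring hull
for u,v in [(353,266),(455,260),(298,329),(408,337)]:
    h=cv2.cvtColor(c["color"],cv2.COLOR_RGB2HSV); r=((h[...,0]<10)|(h[...,0]>170))&(h[...,1]>90)
    mm=np.zeros_like(g); mm[v-26:v+26,u-26:u+26]=r[v-26:v+26,u-26:u+26]*255
    pts=cv2.findNonZero(mm); P=np.array([ray(c,p[0],12)[:2] for p in pts]).astype(np.float32); e=cv2.fitEllipse(cv2.convexHull(P)); print("medal",np.round(e[0],1),np.round(e[1],1))
# tray corners
info(c,mask(c,(100,120,30),(125,255,200),box=(255,70,385,200),amin=300),10)
```

```text
bolt [404.35 218.54] [  -1.8 -192.1]
bolt [391.24 217.06] [  -1.7 -157.2]
hubcentre ((554.9927368164062, 18.734426498413086), (21.45540428161621, 21.950786590576172), 17.551513671875)
(310, 199) [433.8 192.1]
(329, 199) [429.6 203.8]
(319.5, 112) [380.5 179.3]
(319.5, 199) [431.7 197.9]
medal [496.4 254.7] [31.8 32.2]
medal [460.8 341.3] [32.  32.1]
medal [575.4 227.4] [31.6 31.8]
medal [546.9 331.6] [30.4 32.1]
[290.  141.5] [51. 16.] 90.0 302.0 -> [410.6 163.5] tt [-157.6  129.5] box (282, 116, 17, 52)
[317.8 136.3] [93.2 93.5] 11.3 1137.5 -> [398.6 184.1] tt [-171.6  148.8] box (268, 82, 105, 109)
```

Run:
```python
from h import *
import pickle
c=pickle.load(open("w5.pkl","rb")); K,R,t=cam(c)
Rt=Ro.from_quat([-0.173,0.985,0,-0.001]).as_matrix(); p=np.array([452.37,205.57,222.56])
Rc=R@Rt; off=Rt.T@((-R.T@t)-p)   # world->cam = Rc Rt'
for n,q,p in [("w2",[.742,.67,-.002,-.003],[527.17,-208.69,151.84]),("w4",[.742,.671,.003,.005],[538.5,-183.9,205.6])]:
    Rq=Ro.from_quat(q).as_matrix(); R2=Rc@Rq.T; o=np.array(p)+Rq@off; t2=-R2@o
    f=dict(intrinsics=K,rvec=cv2.Rodrigues(R2)[0],tvec=t2)
    im=cv2.cvtColor(cv2.imread(f"pics/{n}.png"),cv2.COLOR_BGR2RGB); f["color"]=im
    k=max(mask(f,(0,150,70),(10,255,255),amin=80),key=cv2.contourArea); x,y,w,h=cv2.boundingRect(k)
    roi=im[y-3:y+h+3,x+w//2].astype(int); print(n,(x,y,w,h),roi[:,0].tolist())
    for yy in (y,y+h): print(yy,tt(ray(f,(x+w/2,yy),84)))
    # brass keeper
    for k in mask(f,(15,90,80),(30,255,255),amin=40):
        b=cv2.boundingRect(k)
        if abs(b[0]+b[2]/2-325)<40 and b[1]<200: print("brass",b)
```

```text
w2 (319, 166, 27, 39) [111, 108, 101, 96, 93, 94, 93, 94, 96, 96, 99, 111, 130, 144, 150, 154, 155, 154, 154, 155, 154, 153, 154, 153, 153, 153, 150, 152, 152, 152, 151, 151, 150, 149, 149, 149, 148, 148, 143, 130, 109, 86, 74, 71, 71]
166 [   1.7 -179.5]
205 [   1.9 -199.6]
brass (164, 0, 336, 79)
w4 (302, 144, 22, 28) [103, 105, 99, 94, 93, 98, 113, 132, 146, 151, 152, 152, 152, 153, 151, 151, 150, 151, 150, 150, 148, 148, 148, 148, 147, 147, 147, 145, 139, 125, 102, 82, 73, 73]
144 [   1.5 -146.6]
172 [   1.4 -164.1]
brass (138, 0, 349, 121)
```

Both views agree that the bolt moved only about 35 of 38 mm, so it may not be quite home. I go back and press harder before doing anything else.

```bash
python3 -c "
from h import *
go((535,-175,150),-5.73,13)"
```

```text
13 rows [-0.02546, -0.02493, 0.00561] rz 0.1553 len/row mm 36.1
```

>>> drive_tool([
  [1,-0.0255,-0.0249,0.0056,0,0,0.1553],
  [1,-0.0255,-0.0249,0.0056,0,0,0.1553],
  [1,-0.0255,-0.0249,0.0056,0,0,0.1553],
  [1,-0.0255,-0.0249,0.0056,0,0,0.1553],
  [1,-0.0255,-0.0249,0.0056,0,0,0.1553],
  [1,-0.0255,-0.0249,0.0056,0,0,0.1553],
  [1,-0.0255,-0.0249,0.0056,0,0,0.1553],
  [1,-0.0255,-0.0249,0.0056,0,0,0.1553],
  [1,-0.0255,-0.0249,0.0056,0,0,0.1553],
  [1,-0.0255,-0.0249,0.0056,0,0,0.1553],
  [1,-0.0255,-0.0249,0.0056,0,0,0.1553],
  [1,-0.0255,-0.0249,0.0056,0,0,0.1553],
  [1,-0.0255,-0.0249,0.0056,0,0,0.1553],
  [1,0,0,0,0,0,0],
  [1,0,0,0,0,0,0],
])

```text
time: 9.0
position: [536.1, -174.8, 150.8]
tcp_rot: [0.741, 0.671, 0.0, -0.0]
force: [-0.4, -0.1, 0.3]
gripper_width: -0.001
finger_force: 0.0
```

Run:
```python
from h import *
import pickle
s=read_state(); print(s["position"],tt(s["position"]),yaw(s))
c=capture("wrist"); pickle.dump(c,open("w6.pkl","wb"))
a=cv2.resize(c["color"][120:360,200:440],(600,600),interpolation=cv2.INTER_CUBIC); save("w6",c,a)
info(c,mask(c,(0,150,70),(10,255,255),amin=80),84)
```

```text
[ 536.0551795  -174.77991776  150.78883138] [   1.  -194.6] -5.688635408481968
[320.5 184. ] [38. 27.] 90.0 928.0 -> [ 538.8 -134.9] tt [  -0.3 -154.6] box (307, 165, 28, 39)
```

View pics/w6.png

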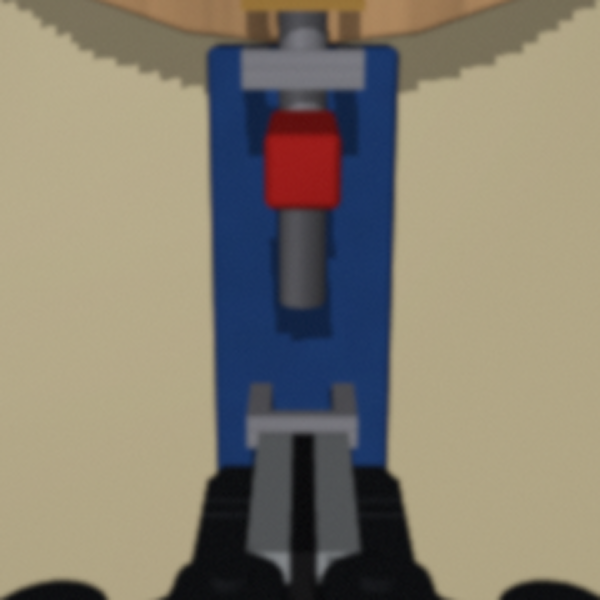

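W6: the handle top face is at crop (302,170), with a small gap left before the front strap. I press again, in steps.

>>> drive_tool([
  [1,0,0,0.047,0,0,0],
  [1,0,-0.001,0.047,0,0,0],
  [1,0.008,0,0,0,0,0],
  [1,0.008,0,0,0,0,0],
  [1,0.004,0,0,0,0,0],
  [1,0,0,0,0,0,0],
])

```text
time: 9.8
position: [538.0, -156.6, 58.8]
tcp_rot: [0.741, 0.671, -0.001, 0.003]
force: [-1.0, -7.4, -5.4]
gripper_width: -0.002
finger_force: 3.7
```

>>> drive_tool([
  [1,0.004,0,0,0,0,0],
  [1,0.004,0,0,0,0,0],
  [1,0.003,0,0,0,0,0],
  [1,0,0,0,0,0,0],
  [1,0,0,0,0,0,0],
])

```text
time: 10.42
position: [538.1, -156.2, 59.2]
tcp_rot: [0.744, 0.668, -0.008, 0.01]
force: [-3.7, -31.8, -6.9]
gripper_width: -0.005
finger_force: 16.7
```

It holds firm at 32 N, so that's the stop: the bolt is home. Next the key: plate centre (406,188.6), plate along 20°, so tool yaw 110°.

>>> drive_tool([
  [1,-0.025,0,0,0,0,0],
  [1,-0.02,0,-0.02,0,0,0],
  [0,0,0,-0.06,0,0,0],
  [-1,0,0,-0.06,0,0,0],
  [-1,0,0,0,0,0,0],
])

```text
time: 11.05
position: [538.0, -189.2, 206.1]
tcp_rot: [0.741, 0.671, 0.004, 0.008]
force: [0.5, -0.2, -0.8]
gripper_width: 0.637
finger_force: 0.0
```

```bash
python3 -c "
from h import *
go((406,188.6,180),110,13)"
```

```text
13 rows [0.03224, 0.01748, 0.002] rz -0.1552 len/row mm 36.7
```

>>> drive_tool([
  [-1,0.0322,0.0175,0.002,0,0,-0.1552],
  [-1,0.0322,0.0175,0.002,0,0,-0.1552],
  [-1,0.0322,0.0175,0.002,0,0,-0.1552],
  [-1,0.0322,0.0175,0.002,0,0,-0.1552],
  [-1,0.0322,0.0175,0.002,0,0,-0.1552],
  [-1,0.0322,0.0175,0.002,0,0,-0.1552],
  [-1,0.0322,0.0175,0.002,0,0,-0.1552],
  [-1,0.0322,0.0175,0.002,0,0,-0.1552],
  [-1,0.0322,0.0175,0.002,0,0,-0.1552],
  [-1,0.0322,0.0175,0.002,0,0,-0.1552],
  [-1,0.0322,0.0175,0.002,0,0,-0.1552],
  [-1,0.0322,0.0175,0.002,0,0,-0.1552],
  [-1,0.0322,0.0175,0.002,0,0,-0.1552],
  [-1,0,0,0,0,0,0],
  [-1,0,0,0,0,0,0],
])

```text
time: 12.92
position: [402.8, 190.3, 171.9]
tcp_rot: [-0.173, 0.985, 0.0, 0.001]
force: [0.4, -0.5, 0.5]
gripper_width: 0.999
finger_force: 0.0
```

```bash
python3 -c "
from h import *
s=read_state();print(s['tcp_rot'])
go((406,188.6,61),110,4)"
```

```text
[-1.72859823e-01  9.84945344e-01  3.09528126e-04  1.43350875e-03]
4 rows [-0.00059, -0.00068, 0.02773] rz -0.0004 len/row mm 27.7
```

>>> drive_tool([
  [-1,-0.0006,-0.0007,0.0277,0,0,0],
  [-1,-0.0006,-0.0007,0.0277,0,0,0],
  [-1,-0.0006,-0.0007,0.0277,0,0,0],
  [-1,-0.0006,-0.0007,0.0277,0,0,0],
  [-1,0,0,0,0,0,0],
  [1,0,0,0,0,0,0],
  [1,0,0,0,0,0,0],
  [1,0,0,0,0,0,0],
  [1,0,0,0,0,0,0],
  [1,0,0,0,0,0,0],
  [1,0,0,0,0,0,0],
  [1,0,0,0,0,0,0],
], squeeze=70)

```text
time: 14.42
position: [405.5, 188.1, 60.6]
tcp_rot: [-0.173, 0.985, 0.0, 0.0]
force: [-0.7, -0.4, 4.7]
gripper_width: 0.13
finger_force: 77.1
```

```bash
python3 -c "
from h import *
s=read_state();print(s['position'],yaw(s),s['gripper_width'],s['force'],s['finger_force'])"
```

```text
[405.50640793 188.11401641  60.64827779] 109.9322695320329 0.12982774204067382 [-0.65171473 -0.37546938  4.71668143] 77.1082790941
```

Gripped (11 mm opening). I lift and carry it to screw A at (592.5,15), yaw 84.27.

```bash
python3 -c "
from h import *
rows((405.5,188.1,120.6),109.93,(592.5,15.0,125),84.27,7)"
```

```text
7 rows [-0.02274, -0.02881, -0.00063] rz 0.064 len/row mm 36.7
```

>>> drive_tool([
  [1,0,0,-0.03,0,0,0],
  [1,0,0,-0.03,0,0,0],
  [1,-0.0227,-0.0288,-0.0006,0,0,0.064],
  [1,-0.0227,-0.0288,-0.0006,0,0,0.064],
  [1,-0.0227,-0.0288,-0.0006,0,0,0.064],
  [1,-0.0227,-0.0288,-0.0006,0,0,0.064],
  [1,-0.0227,-0.0288,-0.0006,0,0,0.064],
  [1,-0.0227,-0.0288,-0.0006,0,0,0.064],
  [1,-0.0227,-0.0288,-0.0006,0,0,0.064],
  [1,0,0,0,0,0,0],
  [1,0,0,0,0,0,0],
])

```text
time: 15.8
position: [590.9, 15.0, 123.3]
tcp_rot: [0.05, 0.999, 0.0, -0.001]
force: [-0.1, 1.1, -2.0]
gripper_width: 0.131
finger_force: 77.0
```

Run:
```python
from h import *
import pickle
go((592.5,15.0,87),84.27,3)
c=capture("wrist"); save("w7",c); pickle.dump(c,open("w7.pkl","wb"))
```

```text
3 rows [-0.00053, 5e-05, 0.01209] rz -0.0 len/row mm 12.1
```

View pics/w7.png

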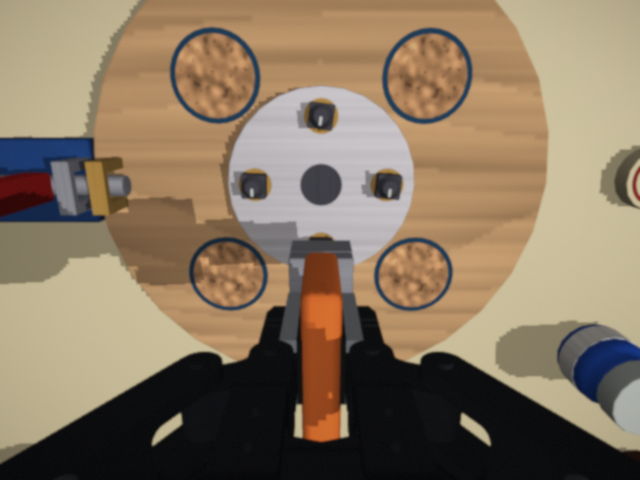

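W7: the bolt tip is through the keeper (home). The socket block is below the plate, its front edge at (289–353, 241). I check the key's offset in the grip.

Run:
```python
from h import *
import pickle
c=pickle.load(open("w7.pkl","rb")); s=read_state(); p=s["position"]
R=Ro.from_quat(s["tcp_rot"]).as_matrix()
for uv in [(289,241),(353,241)]:
    w=ray(c,uv,94.7); print(uv,w.round(1),(R.T@(w-p)).round(1))
for uv in [(289,262),(353,262),(321,262)]:
    w=ray(c,uv,66.7); print(uv,w.round(1),(R.T@(w-p)).round(1))
im=c["color"]; print(im[225:275:2,296].tolist())
```

```text
(289, 241) [567.5   3.7  94.7] [ 21.9 -14.   28.8]
(353, 241) [570.3  31.5  94.7] [21.9 13.9 28.8]
(289, 262) [587.   -0.7  66.7] [  2.1 -16.5  56.8]
(353, 262) [590.2  32.1  66.7] [ 2.1 16.5 56.8]
(321, 262) [588.6  15.7  66.7] [ 2.1 -0.  56.8]
[[159, 155, 158], [146, 142, 146], [138, 135, 138], [139, 135, 138], [139, 135, 138], [134, 130, 133], [127, 124, 126], [113, 110, 113], [74, 73, 77], [66, 65, 69], [65, 65, 67], [66, 66, 69], [65, 65, 68], [71, 71, 74], [65, 65, 68], [64, 64, 67], [76, 77, 80], [118, 117, 124], [133, 133, 141], [138, 138, 145], [135, 136, 142], [116, 115, 121], [94, 94, 100], [93, 92, 98], [93, 93, 97]]
```

Run:
```python
from h import *
import pickle
c=pickle.load(open("w7.pkl","rb")); s=read_state(); p=s["position"]
R=Ro.from_quat(s["tcp_rot"]).as_matrix()
for uv,z in [((289,241),66.7),((353,241),66.7),((288,258),94.7),((354,258),94.7)]:
    w=ray(c,uv,z); print(uv,(R.T@(w-p)).round(1))
im=c["color"].astype(int)
for r in (248,265): print(im[r,275:368,1].tolist())
# ring gold/screw check of D,B positions
```

```text
(289, 241) [ 13.4 -16.2  56.8]
(353, 241) [13.4 16.2 56.8]
(288, 258) [ 14.1 -14.6  28.8]
(354, 258) [14.1 14.5 28.8]
[122, 121, 123, 122, 122, 122, 122, 122, 122, 122, 123, 122, 121, 122, 115, 101, 79, 68, 64, 64, 63, 65, 65, 64, 64, 64, 64, 65, 64, 64, 64, 64, 64, 64, 64, 64, 66, 66, 65, 64, 66, 65, 65, 64, 66, 66, 65, 65, 65, 66, 65, 66, 65, 65, 65, 64, 66, 65, 65, 64, 65, 66, 65, 66, 66, 66, 66, 66, 66, 66, 65, 65, 67, 65, 69, 93, 135, 169, 184, 186, 188, 188, 189, 187, 188, 188, 187, 187, 188, 187, 188, 188, 187]
[152, 152, 153, 153, 153, 155, 157, 157, 157, 156, 153, 148, 138, 115, 95, 90, 99, 117, 132, 135, 135, 136, 135, 136, 138, 137, 136, 131, 115, 87, 59, 49, 50, 50, 51, 50, 52, 51, 52, 52, 52, 52, 52, 52, 52, 53, 52, 52, 53, 54, 53, 55, 54, 53, 54, 55, 56, 57, 58, 58, 62, 63, 78, 104, 125, 135, 136, 135, 135, 137, 137, 136, 136, 136, 137, 135, 136, 136, 143, 154, 160, 162, 161, 161, 161, 160, 160, 160, 160, 160, 159, 159, 160]
```

The key is centred in the grip to within 0.5 mm. I descend on A.

>>> drive_tool([
  [1,-0.0016,0,0.012,0,0,0],
  [1,0,0,0.012,0,0,0],
  [1,0,0,0.012,0,0,0],
  [1,0,0,0,0,0,0],
  [1,0,0,0,0,0,0],
])

```text
time: 16.48
position: [593.1, 14.8, 87.7]
tcp_rot: [0.05, 0.999, -0.0, -0.0]
force: [0.3, -0.5, -1.3]
gripper_width: 0.13
finger_force: 75.7
```

>>> drive_tool([
  [1,0,0,0,0,0,0.156],
  [1,0,0,0,0,0,0.156],
  [1,0,0,0,0,0,0.156],
  [1,0,0,0,0,0,0.156],
  [1,0,0,0,0,0,0.156],
  [1,0,0,0,0,0,0.156],
  [1,0,0,0,0,0,0.156],
  [1,0,0,0,0,0,0],
  [1,0,0,0,0,0,0],
])

```text
time: 17.6
position: [593.0, 15.6, 87.8]
tcp_rot: [0.56, 0.828, 0.0, -0.001]
force: [0.1, 4.0, -4.2]
gripper_width: 0.131
finger_force: 75.2
```

```bash
python3 -c "
from h import *
s=read_state();print(s['position'],yaw(s),s['moment'])"
```

```text
[593.03255093  15.55345952  87.75429923] 21.853569046961546 [0.98847752 0.0549339  0.01391834]
```

Turned 62° (45° plus play). I back off the play, lift, step aside and look at A.

```bash
python3 -c "
from h import *
rows((593,15.2,87.7),39,(621,-20,124),39,2)"
```

```text
2 rows [-0.02249, -0.0002, -0.01815] rz -0.0 len/row mm 28.9
```

>>> drive_tool([
  [1,0,0,0,0,0,-0.15],
  [1,0,0,0,0,0,-0.15],
  [1,0,0,-0.018,0,0,0],
  [1,0,0,-0.018,0,0,0],
  [1,-0.0225,0,0,0,0,0],
  [1,-0.0225,0,0,0,0,0],
  [1,0,0,0,0,0,0],
  [1,0,0,0,0,0,0],
])

```text
time: 18.6
position: [621.3, -20.6, 124.2]
tcp_rot: [0.431, 0.902, -0.0, -0.0]
force: [0.3, 0.7, -2.0]
gripper_width: 0.135
finger_force: 75.8
```

Run:
```python
from h import *
import pickle
s=read_state(); print(s["position"],yaw(s))
c=capture("wrist"); pickle.dump(c,open("w8.pkl","wb"))
u,v=proj(c,(592.5,15,42)); print(u,v); u,v=int(u),int(v)
save("w8",c,cv2.resize(c["color"][max(v-50,0):v+50,u-100:u+100],(800,400),interpolation=cv2.INTER_CUBIC))
```

```text
[621.27894827 -20.55259431 124.1579389 ] 38.89690423526695
321.92696284446635 170.35298626870153
```

View pics/w8.png

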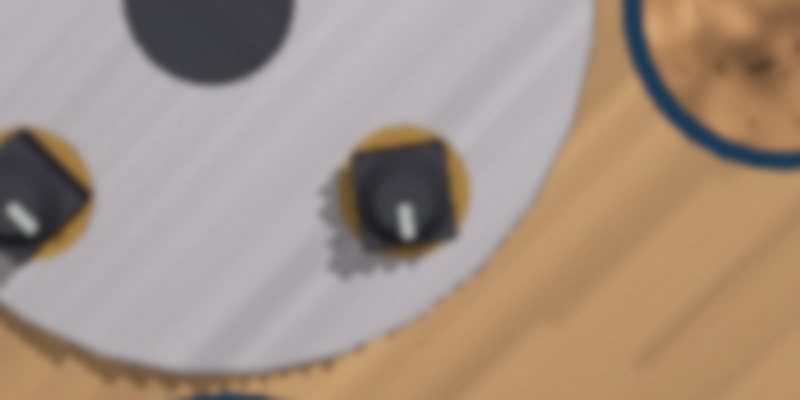

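W8: A has turned about 37° (the mark is 5° off vertical; flats 8° short of 45°). I reseat on A and finish the eighth, turning the key 8° further.

>>> drive_tool([
  [1,0.0225,0,0,0,0,-0.07],
  [1,0.0231,0,0,0,0,-0.07],
  [1,0,0,0.018,0,0,0],
  [1,0,0,0.018,0,0,0],
  [1,0,0,0,0,0,0],
  [1,0,0,0,0,0,0.144],
  [1,0,0,0,0,0,0.144],
  [1,0,0,0,0,0,0.144],
  [1,0,0,0,0,0,0.144],
  [1,0,0,0,0,0,0],
  [1,0,0,0,0,0,0],
])

```text
time: 20.02
position: [592.4, 15.5, 89.0]
tcp_rot: [0.615, 0.788, 0.001, -0.0]
force: [1.6, 4.9, -0.0]
gripper_width: 0.13
finger_force: 68.9
```

```bash
python3 -c "
from h import *
s=read_state();print(s['position'],yaw(s),s['moment'],s['force'])"
```

```text
[592.3767055   15.47917751  88.96102846] 14.084613465945301 [ 1.39122897 -0.29042886  0.08853114] [ 1.61510003  4.85936745 -0.03271914]
```

```bash
python3 -c "
from h import *
rows((592.6,15.2,125),31.3,(516.9,22.6,125),84.27,6)
rows((516.9,22.6,125),31.3,(558.5,56.6,125),84.27,6)
rows((558.5,56.6,125),31.3,(550.9,-19,125),84.27,6)"
```

```text
6 rows [0.01125, -0.00677, -0.0] rz -0.1541 len/row mm 13.1
6 rows [-0.00226, 0.00899, -0.0] rz -0.1541 len/row mm 9.3
6 rows [-0.00673, -0.01125, -0.0] rz -0.1541 len/row mm 13.1
```

>>> drive_tool([
  [1,0,0,0,0,0,-0.15],
  [1,0,0,0,0,0,-0.15],
  [1,0,0,-0.018,0,0,0],
  [1,0,0,-0.018,0,0,0],
  [1,0.0112,-0.0068,0,0,0,-0.1541],
  [1,0.0112,-0.0068,0,0,0,-0.1541],
  [1,0.0112,-0.0068,0,0,0,-0.1541],
  [1,0.0112,-0.0068,0,0,0,-0.1541],
  [1,0.0112,-0.0068,0,0,0,-0.1541],
  [1,0.0112,-0.0068,0,0,0,-0.1541],
  [1,0,0,0,0,0,0],
  [1,0,0,0,0,0,0],
])

```text
time: 21.52
position: [516.8, 21.1, 124.5]
tcp_rot: [0.053, 0.999, -0.0, 0.0]
force: [0.2, -0.3, -1.2]
gripper_width: 0.131
finger_force: 69.0
```

```bash
python3 -c "
from h import *
s=read_state();print(s['position'],yaw(s))
go((516.9,22.6,87.5),84.27,2)"
```

```text
[516.75794362  21.08429587 124.5034231 ] 83.95345388935397
2 rows [1e-05, 0.00076, 0.0185] rz -0.0028 len/row mm 18.5
```

Accurate. I descend on C and turn 70°.

>>> drive_tool([
  [1,0,0.0008,0.018,0,0,-0.003],
  [1,0,0.0008,0.018,0,0,-0.003],
  [1,0,0,0,0,0,0],
  [1,0,0,0,0,0,0.153],
  [1,0,0,0,0,0,0.153],
  [1,0,0,0,0,0,0.153],
  [1,0,0,0,0,0,0.153],
  [1,0,0,0,0,0,0.153],
  [1,0,0,0,0,0,0.153],
  [1,0,0,0,0,0,0.153],
  [1,0,0,0,0,0,0.153],
  [1,0,0,0,0,0,0],
  [1,0,0,0,0,0,0],
])

```text
time: 23.15
position: [517.2, 23.6, 88.7]
tcp_rot: [0.613, 0.79, 0.001, 0.0]
force: [2.1, 2.9, -1.3]
gripper_width: 0.132
finger_force: 68.9
```

```bash
python3 -c "
from h import *
s=read_state();print(s['position'],yaw(s),s['moment'],s['force'])"
```

```text
[517.20769828  23.64638395  88.7121318 ] 14.410001819183362 [ 0.8364484  -0.33456062  0.03944407] [ 2.05901109  2.87381263 -1.34278397]
```

>>> drive_tool([
  [1,0,0,0,0,0,-0.15],
  [1,0,0,0,0,0,-0.15],
  [1,0,0,-0.018,0,0,0],
  [1,0,0,-0.018,0,0,0],
  [1,-0.0022,0.009,0,0,0,-0.1541],
  [1,-0.0022,0.009,0,0,0,-0.1541],
  [1,-0.0022,0.009,0,0,0,-0.1541],
  [1,-0.0022,0.009,0,0,0,-0.1541],
  [1,-0.0022,0.009,0,0,0,-0.1541],
  [1,-0.0022,0.009,0,0,0,-0.1541],
  [1,0,0,0,0,0,0],
  [1,0,0,0,0,0,0],
])

```text
time: 24.65
position: [557.4, 56.9, 124.3]
tcp_rot: [0.049, 0.999, -0.0, -0.0]
force: [0.5, 0.5, -1.9]
gripper_width: 0.131
finger_force: 69.0
```

```bash
cat >> h.py <<'E'
def screw(c,p):
    """angle (deg, cw) of the white mark on the head and of its flats, in turntable frame"""
    u,v=proj(c,(p[0],p[1],42)).astype(int); r=22; g=cv2.cvtColor(c["color"],cv2.COLOR_RGB2GRAY)[v-r:v+r,u-r:u+r]
    m=(g<85).astype(np.uint8)*255; cs,_=cv2.findContours(m,cv2.RETR_EXTERNAL,cv2.CHAIN_APPROX_NONE)
    k=min([q for q in cs if cv2.contourArea(q)>60],key=lambda q:np.hypot(*(q.reshape(-1,2).mean(0)-r)))
    W=np.array([ray(c,(a[0][0]+u-r,a[0][1]+v-r),38)[:2] for a in k]).astype(np.float32); (x,y),wh,a=cv2.minAreaRect(W)
    hull=np.zeros_like(g); cv2.fillConvexPoly(hull,cv2.convexHull(k),255); wm=(hull>0)&(g>110); ys,xs=np.nonzero(wm)
    print("screw",np.round((x,y),1),np.round(wh,1),"flats cw mod90:",round((-(a)+np.degrees(TY))%90,1))
    if len(xs)>4:
        P=np.array([ray(c,(a+u-r,b+v-r),42)[:2] for a,b in zip(xs,ys)]); d=P.mean(0)-np.array([x,y]); print("  mark cw:",round((-np.degrees(np.arctan2(d[1],d[0])-TY))%360,1),len(xs))
E
python3 - <<'E'
from h import *
import pickle
c=capture("wrist"); pickle.dump(c,open("w9.pkl","wb"))
w8=pickle.load(open("w8.pkl","rb"))
for n,cc,p in [("A37 w8",w8,(592.5,15)),("D0 w8",w8,(550.9,-19)),("C now",c,(516.9,22.6)),("D now",c,(550.9,-19))]:
    print(n,proj(cc,(p[0],p[1],42)).round())
    try: screw(cc,p)
    except Exception as e: print(e)
u,v=proj(c,(516.9,22.6,42)).astype(int)
save("w9",c,cv2.resize(c["color"][v-40:v+60,u-60:u+90],(600,400),interpolation=cv2.INTER_CUBIC))
go((558.5,56.6,88),84.27,2)
E
```

```text
A37 w8 [322. 170.]
screw [591.9  14.5] [14.3 14.5] flats cw mod90: 36.3
  mark cw: 24.5 33
D0 w8 [223. 171.]
screw [551.1 -18.4] [15.  13.6] flats cw mod90: 2.0
  mark cw: 21.5 29
C now [251. 187.]
screw [515.8  22.7] [14.4 14.8] flats cw mod90: 41.6
  mark cw: 31.9 27
D now [189. 252.]
screw [549.2 -17. ] [16.9 16.8] flats cw mod90: 5.6
2 rows [-0.00057, -7e-05, 0.01815] rz 0.0006 len/row mm 18.2
```

View pics/w9.png

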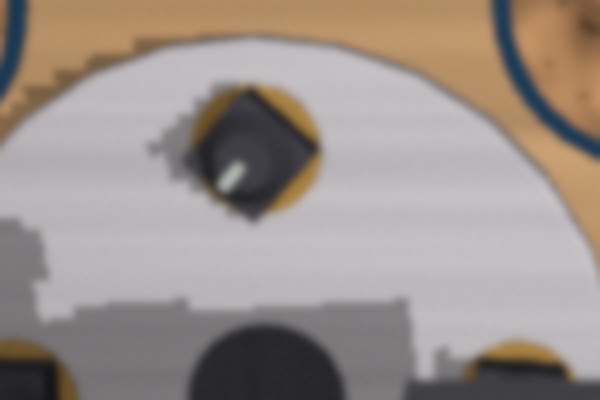

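W9: C now stands about 42–45° turned (diamond at crop (255,152)). Next, B.

>>> drive_tool([
  [1,-0.0006,0,0.018,0,0,0],
  [1,-0.0006,0,0.018,0,0,0],
  [1,0,0,0,0,0,0],
  [1,0,0,0,0,0,0.153],
  [1,0,0,0,0,0,0.153],
  [1,0,0,0,0,0,0.153],
  [1,0,0,0,0,0,0.153],
  [1,0,0,0,0,0,0.153],
  [1,0,0,0,0,0,0.153],
  [1,0,0,0,0,0,0.153],
  [1,0,0,0,0,0,0.153],
  [1,0,0,0,0,0,0],
  [1,0,0,0,0,0,0],
])

```text
time: 26.32
position: [559.0, 57.8, 88.7]
tcp_rot: [0.613, 0.79, 0.001, -0.0]
force: [-0.1, 2.9, -1.6]
gripper_width: 0.126
finger_force: 68.7
```

```bash
python3 -c "
from h import *
s=read_state();print(s['position'],yaw(s),s['moment'],s['force'])"
```

```text
[558.95704917  57.79737481  88.74693428] 14.438244438776607 [0.71133297 0.06544262 0.06223438] [-0.1203332   2.94076222 -1.62575378]
```

>>> drive_tool([
  [1,0,0,0,0,0,-0.15],
  [1,0,0,0,0,0,-0.15],
  [1,0,0,-0.018,0,0,0],
  [1,0,0,-0.018,0,0,0],
  [1,-0.0067,-0.0112,0,0,0,-0.1541],
  [1,-0.0067,-0.0112,0,0,0,-0.1541],
  [1,-0.0067,-0.0112,0,0,0,-0.1541],
  [1,-0.0067,-0.0112,0,0,0,-0.1541],
  [1,-0.0067,-0.0112,0,0,0,-0.1541],
  [1,-0.0067,-0.0112,0,0,0,-0.1541],
  [1,0,0,0,0,0,0],
  [1,0,0,0,0,0,0],
])

```text
time: 27.82
position: [551.4, -18.0, 124.4]
tcp_rot: [0.049, 0.999, -0.0, -0.0]
force: [0.2, -0.0, -0.8]
gripper_width: 0.132
finger_force: 68.9
```

```bash
python3 -c "
from h import *
s=read_state();print(s['position'],yaw(s))
c=capture('wrist'); print(proj(c,(558.5,56.6,42))); screw(c,(558.5,56.6)); screw(c,(516.9,22.6))
go((550.9,-19,88),84.27,2)
"
```

```text
[551.42265381 -17.95285287 124.42202247] 84.37297813867087
[450.1433755  249.90880307]
screw [556.9  54.7] [16.3 13.4] flats cw mod90: 43.4
  mark cw: 351.9 28
screw [516.1  21.4] [14.6 13.5] flats cw mod90: 43.3
  mark cw: 6.2 34
2 rows [0.00021, -0.00064, 0.01819] rz 0.0013 len/row mm 18.2
```

B and C are both about 43°. Now D.

>>> drive_tool([
  [1,0,-0.0006,0.018,0,0,0],
  [1,0,-0.0006,0.018,0,0,0],
  [1,0,0,0,0,0,0],
  [1,0,0,0,0,0,0.153],
  [1,0,0,0,0,0,0.153],
  [1,0,0,0,0,0,0.153],
  [1,0,0,0,0,0,0.153],
  [1,0,0,0,0,0,0.153],
  [1,0,0,0,0,0,0.153],
  [1,0,0,0,0,0,0.153],
  [1,0,0,0,0,0,0.153],
  [1,0,0,0,0,0,0],
  [1,0,0,0,0,0,0],
])

```text
time: 29.5
position: [551.3, -18.0, 88.5]
tcp_rot: [0.612, 0.791, 0.001, -0.001]
force: [-1.1, 5.0, -2.3]
gripper_width: 0.131
finger_force: 68.7
```

```bash
python3 -c "
from h import *
s=read_state();print(s['position'],yaw(s),s['moment'],s['force'])
rows((550.9,-19,124),14.4,(592.5,15,124),39.3,4)"
```

```text
[551.31138635 -17.96722396  88.46796611] 14.513685599477009 [1.22523881 0.17342308 0.08808808] [-1.07468548  4.95913809 -2.34600193]
4 rows [0.00362, 0.01304, -0.0] rz -0.1086 len/row mm 13.5
```

>>> drive_tool([
  [1,0,0,0,0,0,-0.15],
  [1,0,0,0,0,0,-0.15],
  [1,0,0,-0.018,0,0,0],
  [1,0,0,-0.018,0,0,0],
  [1,0.0015,0.0265,0,0,0,-0.066],
  [1,0.0015,0.0265,0,0,0,-0.066],
  [1,0,0,0,0,0,0],
  [1,0,0,0,0,0,0],
])

```text
time: 30.5
position: [593.6, 11.9, 124.2]
tcp_rot: [0.43, 0.903, -0.001, -0.0]
force: [0.1, -0.2, -1.9]
gripper_width: 0.132
finger_force: 68.9
```

```bash
python3 -c "
from h import *
c=capture('wrist')
for p in [(550.9,-19),(558.5,56.6),(516.9,22.6)]:
  print(proj(c,(*p,42)))
  try: screw(c,p)
  except Exception as e: print('x')
go((592.5,15,88),39.3,2)
"
```

```text
[230.50694825 245.06660733]
screw [550.5 -17.9] [15.4 14.6] flats cw mod90: 45.1
  mark cw: 53.8 28
[324.08460469 149.41346281]
screw [558.2  56.1] [14.2 13.9] flats cw mod90: 45.1
  mark cw: 29.0 31
[223.95699524 149.61532113]
screw [517.4  22.9] [15.2 13.9] flats cw mod90: 45.1
  mark cw: 62.4 33
2 rows [0.00153, 0.00068, 0.01812] rz -0.002 len/row mm 18.2
```

All three read 45°. Round two, starting at A.

>>> drive_tool([
  [1,0.0015,0.0007,0.018,0,0,0],
  [1,0.0015,0.0007,0.018,0,0,0],
  [1,0,0,0,0,0,0],
  [1,0,0,0,0,0,0.153],
  [1,0,0,0,0,0,0.153],
  [1,0,0,0,0,0,0.153],
  [1,0,0,0,0,0,0.153],
  [1,0,0,0,0,0,0.153],
  [1,0,0,0,0,0,0.153],
  [1,0,0,0,0,0,0.153],
  [1,0,0,0,0,0,0.153],
  [1,0,0,0,0,0,0],
])

```text
time: 32.05
position: [594.0, 15.9, 89.1]
tcp_rot: [0.87, 0.493, 0.001, 0.0]
force: [1.9, 2.6, -3.1]
gripper_width: 0.131
finger_force: 68.7
```

```bash
python3 -c "
from h import *
s=read_state();print(s['position'],yaw(s),s['moment'],s['force'])"
```

```text
[594.04901599  15.88848765  89.05532416] -30.92704670903989 [ 0.52837578 -0.66163522  0.10498549] [ 1.89730413  2.61264389 -3.062708  ]
```

>>> drive_tool([
  [1,0,0,0,0,0,0.05],
  [1,0,0,0,0,0,0.05],
  [1,0,0,0,0,0,0.05],
  [1,0,0,0,0,0,0],
])

```text
time: 32.55
position: [594.2, 15.8, 89.1]
tcp_rot: [0.904, 0.427, 0.001, 0.0]
force: [3.6, 2.1, -1.5]
gripper_width: 0.133
finger_force: 68.9
```

```bash
python3 -c "
from h import *
s=read_state();print(s['position'],yaw(s),s['moment'],s['force'])"
```

```text
[594.21183126  15.76576761  89.10409827] -39.48031367141629 [ 0.3816244  -0.80564813  0.1057493 ] [ 3.60797066  2.06011013 -1.47156917]
```

No rise in torque yet, so the stop isn't reached. I continue in small steps.

>>> drive_tool([
  [1,0,0,0,0,0,0.05],
  [1,0,0,0,0,0,0.05],
  [1,0,0,0,0,0,0],
])

```text
time: 32.92
position: [594.3, 15.7, 89.1]
tcp_rot: [0.925, 0.381, 0.001, 0.0]
force: [4.0, 0.3, -1.6]
gripper_width: 0.128
finger_force: 69.1
```

```bash
python3 -c "
from h import *
s=read_state();print(s['position'],yaw(s),s['moment'],s['force'])"
```

```text
[594.28274815  15.65786225  89.14305238] -45.23192658016394 [ 0.27116097 -0.85910974  0.05110344] [ 3.97116541  0.30246915 -1.55062797]
```

>>> drive_tool([
  [1,0,0,0,0,0,0.05],
  [1,0,0,0,0,0,0.05],
  [1,0,0,0,0,0,0],
])

```text
time: 33.3
position: [594.4, 15.6, 89.1]
tcp_rot: [0.943, 0.334, 0.001, 0.001]
force: [3.9, -0.5, -0.8]
gripper_width: 0.13
finger_force: 69.2
```

```bash
python3 -c "
from h import *
s=read_state();print(s['position'],yaw(s),s['moment'],s['force'])"
```

```text
[594.35901584  15.59548003  89.1087619 ] -50.96754270106376 [ 0.15295417 -1.12174445  0.08360584] [ 3.88044284 -0.45515324 -0.75421343]
```

```bash
python3 -c "
from h import *
c=capture('wrist')
save('w10',c)"
```

```text
(no output)
```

View pics/w10.png

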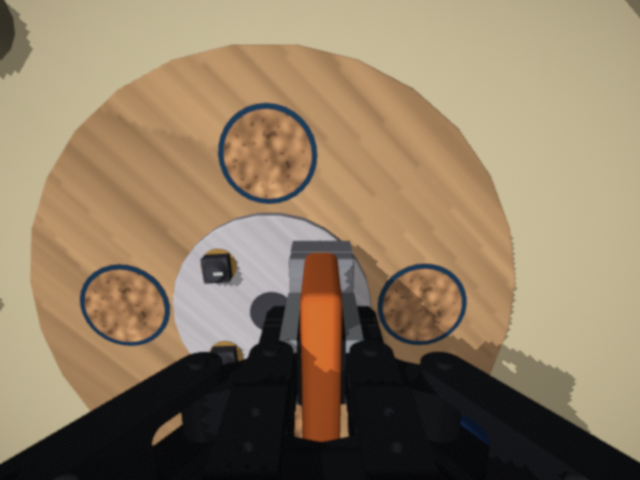

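W10: the key is still square in the grip, and its socket is over A. The turn is further than expected, so I lift and inspect A.

>>> drive_tool([
  [1,0,0,-0.018,0,0,0],
  [1,0,0,-0.018,0,0,0],
  [1,-0.0225,0,0,0,0,0],
  [1,-0.0225,0,0,0,0,0],
  [1,0,0,0,0,0,0],
  [1,0,0,0,0,0,0],
])

```text
time: 34.1
position: [557.9, -12.5, 124.1]
tcp_rot: [0.943, 0.333, -0.001, -0.0]
force: [1.3, 0.2, -1.1]
gripper_width: 0.131
finger_force: 71.3
```

Run:
```python
from h import *
import pickle
s=read_state(); print(s["position"],yaw(s))
c=capture("wrist"); pickle.dump(c,open("w11.pkl","wb"))
for p in [(592.5,15),(558.5,56.6)]: screw(c,p)
u,v=proj(c,(592.5,15,42)).astype(int)
save("w11",c,cv2.resize(c["color"][v-60:v+60,u-80:u+80],(800,600),interpolation=cv2.INTER_CUBIC))
```

```text
[557.87349659 -12.49149153 124.09232768] -51.06068549222786
screw [592.7  14.8] [14.  13.3] flats cw mod90: 0.0
  mark cw: 99.6 29
screw [559.3  55.3] [14.6 15.7] flats cw mod90: 41.5
  mark cw: 34.6 33
```

View pics/w11.png

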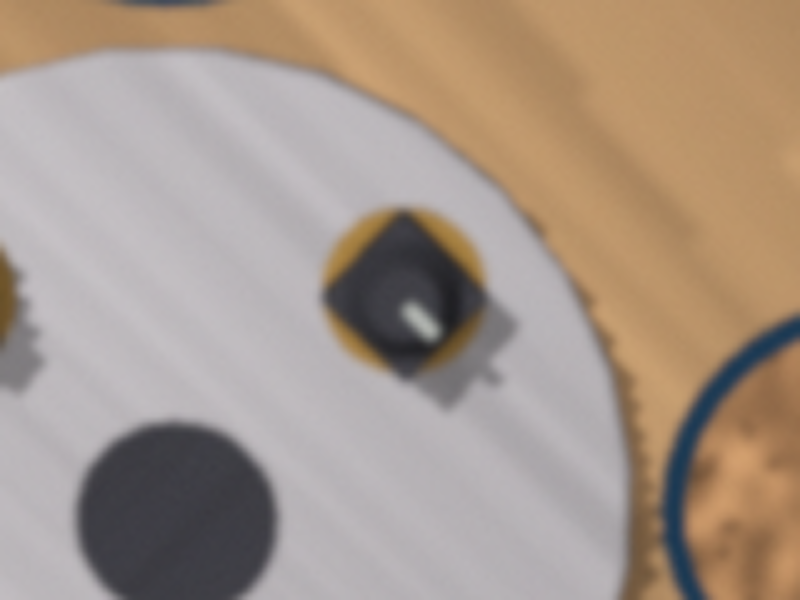

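W11: A's flats are square to the axes at 90°, so A is tight. Now C, with an 80° turn and then a check.

Run:
```python
from h import *
go((516.9,22.6,124.5),39.3,9)
```

```text
9 rows [0.00326, -0.00582, -4e-05] rz -0.1752 len/row mm 6.7
```

>>> drive_tool([
  [1,0.0033,-0.0058,0,0,0,-0.1752],
  [1,0.0033,-0.0058,0,0,0,-0.1752],
  [1,0.0033,-0.0058,0,0,0,-0.1752],
  [1,0.0033,-0.0058,0,0,0,-0.1752],
  [1,0.0033,-0.0058,0,0,0,-0.1752],
  [1,0.0033,-0.0058,0,0,0,-0.1752],
  [1,0.0033,-0.0058,0,0,0,-0.1752],
  [1,0.0033,-0.0058,0,0,0,-0.1752],
  [1,0.0033,-0.0058,0,0,0,-0.1752],
  [1,0,0,0,0,0,0],
  [1,0,0,0,0,0,0],
])

```text
time: 35.52
position: [517.6, 22.9, 124.3]
tcp_rot: [0.429, 0.903, 0.0, 0.0]
force: [1.1, 0.4, -2.0]
gripper_width: 0.129
finger_force: 71.2
```

Run:
```python
from h import *
s=read_state();print(s["position"],yaw(s))
go((516.9,22.6,88),39.3,2)
```

```text
[517.6262607   22.92594837 124.27755106] 39.150599683883605
2 rows [0.0001, -0.00038, 0.01814] rz -0.0013 len/row mm 18.1
```

>>> drive_tool([
  [1,0,-0.0004,0.018,0,0,0],
  [1,0,0,0.018,0,0,0],
  [1,0,0,0,0,0,0],
  [1,0,0,0,0,0,0.156],
  [1,0,0,0,0,0,0.156],
  [1,0,0,0,0,0,0.156],
  [1,0,0,0,0,0,0.156],
  [1,0,0,0,0,0,0.156],
  [1,0,0,0,0,0,0.156],
  [1,0,0,0,0,0,0.156],
  [1,0,0,0,0,0,0.156],
  [1,0,0,0,0,0,0.156],
  [1,0,0,0,0,0,0],
  [1,0,0,0,0,0,-0.15],
  [1,0,0,0,0,0,-0.15],
  [1,0,0,-0.018,0,0,0],
  [1,0,0,-0.018,0,0,0],
  [1,-0.0225,0,0,0,0,0],
  [1,-0.0225,0,0,0,0,0],
  [1,0,0,0,0,0,0],
])

```text
time: 38.02
position: [497.8, -19.9, 124.6]
tcp_rot: [0.839, 0.544, -0.0, 0.0]
force: [-0.6, 0.6, -1.0]
gripper_width: 0.132
finger_force: 71.4
```

Run:
```python
from h import *
s=read_state();print(s["position"],yaw(s))
c=capture("wrist")
for p in [(516.9,22.6),(558.5,56.6),(592.5,15)]:
    print(proj(c,(*p,42)).round())
    try: screw(c,p)
    except Exception as e: print("x")
go((558.5,56.6,124.5),39.3,6)
```

```text
[497.83338282 -19.94827971 124.63783968] -24.02083920589115
[323. 166.]
screw [516.7  22.6] [14.8 13.7] flats cw mod90: 0.1
  mark cw: 88.2 26
[371.  72.]
screw [557.7  55.5] [15.8 14.8] flats cw mod90: 42.6
  mark cw: 6.9 34
[460. 121.]
screw [591.1  15. ] [15.  15.6] flats cw mod90: 0.1
  mark cw: 56.4 28
6 rows [0.01284, 0.01107, 2e-05] rz -0.1841 len/row mm 17.0
```

C reads 90°. Now B.

>>> drive_tool([
  [1,0.0128,0.0111,0,0,0,-0.184],
  [1,0.0128,0.0111,0,0,0,-0.184],
  [1,0.0128,0.0111,0,0,0,-0.184],
  [1,0.0128,0.0111,0,0,0,-0.184],
  [1,0.0128,0.0111,0,0,0,-0.184],
  [1,0.0128,0.0111,0,0,0,-0.184],
  [1,0,0,0,0,0,0],
  [1,0,0,0,0,0,0],
])

```text
time: 39.08
position: [558.7, 56.9, 124.2]
tcp_rot: [0.429, 0.903, -0.0, -0.0]
force: [0.4, 0.2, -1.8]
gripper_width: 0.129
finger_force: 71.1
```

Run:
```python
from h import *
s=read_state();print(s["position"],yaw(s))
go((558.5,56.6,88),39.3,2)
```

```text
[558.66879595  56.90100569 124.18548756] 39.16613859262602
2 rows [-6e-05, -0.00016, 0.01809] rz -0.0012 len/row mm 18.1
```

>>> drive_tool([
  [1,0,0,0.018,0,0,0],
  [1,0,0,0.018,0,0,0],
  [1,0,0,0,0,0,0],
  [1,0,0,0,0,0,0.156],
  [1,0,0,0,0,0,0.156],
  [1,0,0,0,0,0,0.156],
  [1,0,0,0,0,0,0.156],
  [1,0,0,0,0,0,0.156],
  [1,0,0,0,0,0,0.156],
  [1,0,0,0,0,0,0.156],
  [1,0,0,0,0,0,0.156],
  [1,0,0,0,0,0,0.156],
  [1,0,0,0,0,0,0],
  [1,0,0,0,0,0,-0.15],
  [1,0,0,0,0,0,-0.15],
  [1,0,0,-0.018,0,0,0],
  [1,0,0,-0.018,0,0,0],
  [1,-0.0225,0,0,0,0,0],
  [1,-0.0225,0,0,0,0,0],
  [1,0,0,0,0,0,0],
])

```text
time: 41.58
position: [538.4, 13.3, 123.5]
tcp_rot: [0.839, 0.543, -0.001, -0.001]
force: [0.6, 1.2, -1.6]
gripper_width: 0.127
finger_force: 71.3
```

Run:
```python
from h import *
s=read_state();print(s["position"],yaw(s))
c=capture("wrist")
for p in [(558.5,56.6)]:
    print(proj(c,(*p,42)).round()); screw(c,p)
go((550.9,-19,124.5),39.3,6)
```

```text
[538.41046653  13.33318636 123.5218176 ] -24.158103280107117
[325. 165.]
screw [558.5  56.5] [14.7 13.2] flats cw mod90: 0.1
  mark cw: 89.9 29
6 rows [-0.00589, 0.00182, -0.00014] rz -0.1845 len/row mm 6.2
```

B is tight. Now D.

>>> drive_tool([
  [1,-0.0059,0.0018,0,0,0,-0.184],
  [1,-0.0059,0.0018,0,0,0,-0.184],
  [1,-0.0059,0.0018,0,0,0,-0.184],
  [1,-0.0059,0.0018,0,0,0,-0.184],
  [1,-0.0059,0.0018,0,0,0,-0.184],
  [1,-0.0059,0.0018,0,0,0,-0.184],
  [1,0,0,0,0,0,0],
  [1,0,0,0,0,0,0],
])

```text
time: 42.62
position: [551.8, -17.3, 123.9]
tcp_rot: [0.43, 0.903, -0.0, -0.0]
force: [0.3, -0.2, -1.6]
gripper_width: 0.132
finger_force: 71.1
```

Run:
```python
from h import *
s=read_state();print(s["position"],yaw(s))
go((550.9,-19,88),39.3,2)
```

```text
[551.79737081 -17.3025236  123.94641814] 39.125803625726896
2 rows [-0.00037, -0.00088, 0.01797] rz -0.0015 len/row mm 18.0
```

>>> drive_tool([
  [1,-0.0004,-0.0009,0.018,0,0,0],
  [1,-0.0004,-0.0009,0.018,0,0,0],
  [1,0,0,0,0,0,0],
  [1,0,0,0,0,0,0.156],
  [1,0,0,0,0,0,0.156],
  [1,0,0,0,0,0,0.156],
  [1,0,0,0,0,0,0.156],
  [1,0,0,0,0,0,0.156],
  [1,0,0,0,0,0,0.156],
  [1,0,0,0,0,0,0.156],
  [1,0,0,0,0,0,0.156],
  [1,0,0,0,0,0,0.156],
  [1,0,0,0,0,0,0],
  [1,0,0,0,0,0,-0.15],
  [1,0,0,0,0,0,-0.15],
  [1,0,0,-0.018,0,0,0],
  [1,0,0,-0.018,0,0,0],
  [1,-0.0225,0,0,0,0,0],
  [1,-0.0225,0,0,0,0,0],
  [1,0,0,0,0,0,0],
])

```text
time: 45.12
position: [532.1, -61.5, 124.6]
tcp_rot: [0.839, 0.544, -0.001, -0.0]
force: [0.9, 1.0, -1.2]
gripper_width: 0.132
finger_force: 71.4
```

Run:
```python
from h import *
s=read_state();print(s["position"],yaw(s))
c=capture("wrist")
for p in [(550.9,-19),(558.5,56.6),(516.9,22.6),(592.5,15)]:
    print(proj(c,(*p,42)).round())
    try: screw(c,p)
    except Exception as e: print("x")
go((405.5,188.1,123),109.9,14)
```

```text
[532.05026398 -61.47532453 124.57501677] -24.021334592954258
[323. 167.]
screw [551.  -19.2] [14.9 13.8] flats cw mod90: 0.1
  mark cw: 96.4 28
[275.  19.]
x
[232. 120.]
screw [517.5  21.6] [15.3 14.5] flats cw mod90: 0.4
  mark cw: 125.6 30
[370.  72.]
screw [591.7  14.1] [15.1 14.4] flats cw mod90: 0.9
  mark cw: 63.3 33
14 rows [0.02484, 0.00488, 0.00011] rz -0.1669 len/row mm 25.3
```

All four screws are at the stop. I return the key to its spot in the tray.

>>> drive_tool([
  [1,0.0248,0.0049,0,0,0,-0.1669],
  [1,0.0248,0.0049,0,0,0,-0.1669],
  [1,0.0248,0.0049,0,0,0,-0.1669],
  [1,0.0248,0.0049,0,0,0,-0.1669],
  [1,0.0248,0.0049,0,0,0,-0.1669],
  [1,0.0248,0.0049,0,0,0,-0.1669],
  [1,0.0248,0.0049,0,0,0,-0.1669],
  [1,0.0248,0.0049,0,0,0,-0.1669],
  [1,0.0248,0.0049,0,0,0,-0.1669],
  [1,0.0248,0.0049,0,0,0,-0.1669],
  [1,0.0248,0.0049,0,0,0,-0.1669],
  [1,0.0248,0.0049,0,0,0,-0.1669],
  [1,0.0248,0.0049,0,0,0,-0.1669],
  [1,0.0248,0.0049,0,0,0,-0.1669],
  [1,0,0,0,0,0,0],
  [1,0,0,0,0,0,0],
])

```text
time: 47.18
position: [407.3, 189.1, 124.7]
tcp_rot: [-0.172, 0.985, 0.0, 0.001]
force: [1.2, 0.4, -0.7]
gripper_width: 0.132
finger_force: 71.2
```

Run:
```python
from h import *
s=read_state();print(s["position"],yaw(s),s["tcp_rot"])
go((403,187,66),109.9,2)
```

```text
[407.30107759 189.05900947 124.73974759] 109.85876960703631 [-1.72434237e-01  9.85020632e-01  1.50650126e-04  8.74905565e-04]
2 rows [0.00237, -0.00024, 0.02937] rz -0.0004 len/row mm 29.5
```

>>> drive_tool([
  [1,0.0024,0,0.029,0,0,0],
  [1,0.0024,0,0.029,0,0,0],
  [1,0,0,0.003,0,0,0],
  [1,0,0,0.002,0,0,0],
  [1,0,0,0,0,0,0],
])

```text
time: 47.8
position: [403.1, 187.2, 62.3]
tcp_rot: [-0.172, 0.985, 0.0, 0.001]
force: [-0.6, 0.5, -1.6]
gripper_width: 0.132
finger_force: 71.2
```

>>> drive_tool([
  [1,0,0,0.0015,0,0,0],
  [1,0,0,0.001,0,0,0],
  [1,0,0,0,0,0,0],
])

```text
time: 48.18
position: [402.7, 187.2, 60.2]
tcp_rot: [-0.173, 0.985, 0.0, 0.001]
force: [-0.9, -0.8, 6.9]
gripper_width: 0.13
finger_force: 72.4
```

>>> drive_tool([
  [0.4,0,0,0,0,0,0],
  [0,0,0,0,0,0,0],
  [-1,0,0,0,0,0,0],
  [-1,0,0,0,0,0,0],
  [-1,0,0,-0.02,0,0,0],
  [-1,0,0,-0.05,0,0,0],
  [-1,0,0,-0.05,0,0,0],
  [-1,-0.027,0,-0.02,0,0,0],
  [-1,-0.027,0,-0.02,0,0,0],
  [-1,0,0,0,0,0,0],
  [-1,0,0,0,0,0,0],
])

```text
time: 49.55
position: [451.4, 204.6, 217.7]
tcp_rot: [-0.173, 0.985, -0.0, -0.001]
force: [-0.6, 0.1, -0.5]
gripper_width: 1.004
finger_force: 0.0
```

```bash
cat >> h.py <<'E'
def medals(c,red=(150,)):
    """cream discs: outer red rings, centre on z=12"""
    h=cv2.cvtColor(c["color"],cv2.COLOR_RGB2HSV); r=(((h[...,0]<8)|(h[...,0]>172))&(h[...,1]>80)).astype(np.uint8)*255
    r=cv2.morphologyEx(r,cv2.MORPH_CLOSE,np.ones((9,9))); cs,_=cv2.findContours(r,cv2.RETR_EXTERNAL,cv2.CHAIN_APPROX_NONE); out=[]
    for k in cs:
        if len(k)<20: continue
        for z in (12,34):
            P=np.array([ray(c,p[0],z)[:2] for p in k]).astype(np.float32); e=cv2.fitEllipse(P)
            if 28<e[1][0]<36 and 28<e[1][1]<37: out.append(e[0]); print("medal z",z,np.round(e[0],1),np.round(e[1],1),"px",k.reshape(-1,2).mean(0).round())
    return out
E
python3 - <<'E'
from h import *
import pickle
s=read_state();print(s["position"],yaw(s))
c=capture("wrist"); save("w12",c); pickle.dump(c,open("w12.pkl","wb")); medals(c)
info(c,mask(c,(5,150,60),(20,255,255),box=(250,50,400,260),amin=80),100)
E
```

```text
[451.39726938 204.5699946  217.65537234] 109.88219195733124
[321.5 152.5] [89. 19.] 90.0 1506.5 -> [401.7 187.8] tt [-168.9  152.8] box (312, 108, 20, 90)
```

View pics/w12.png

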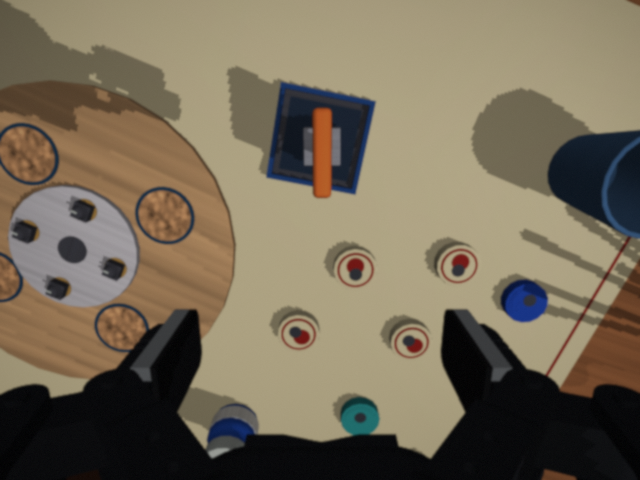

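W12: the key stands upright in its tray at (322,152). Four cream medallions are at (355,267), (457,263), (298,332) and (410,341), unmoved. From here on I check by numbers only.

```bash
cat >> h.py <<'E'
def medal(c,p,z=12,r=26):
    h=cv2.cvtColor(c["color"],cv2.COLOR_RGB2HSV); m=(((h[...,0]<10)|(h[...,0]>170))&(h[...,1]>90)).astype(np.uint8)
    ys,xs=np.nonzero(m); q=proj(c,(p[0],p[1],z)); s=(abs(xs-q[0])<60)&(abs(ys-q[1])<60); pts=np.c_[xs,ys][s]
    if len(pts)<15: print("none near",p,q.round()); return None
    W=np.array([ray(c,a,z)[:2] for a in pts]); W=W[np.hypot(*(W-np.array(p)).T)<r].astype(np.float32)
    if len(W)<15: print("none near",p,q.round()); return None
    e=cv2.fitEllipse(cv2.convexHull(W)); print("medal",np.round(e[0],1),np.round(e[1],1),"px",q.round()); return np.array(e[0])
M={1:(496.4,254.7),2:(460.8,341.3),3:(575.4,227.4),4:(546.9,331.6)}
E
python3 - <<'E'
from h import *
import pickle
c=pickle.load(open("w12.pkl","rb"))
for i in M: medal(c,M[i])
go((496.4,254.7,60),39,7)
E
```

```text
medal [496.  254.6] [31.7 32.2] px [355. 270.]
medal [460.5 341.1] [31.9 32.1] px [459. 266.]
medal [575.1 227.2] [31.5 32. ] px [298. 334.]
medal [546.9 331.9] [31.3 32.1] px [411. 342.]
7 rows [-0.00539, 0.00878, 0.0225] rz 0.1767 len/row mm 24.7
```

>>> drive_tool([
  [-0.5,-0.0054,0.0088,0.0225,0,0,0.1767],
  [-0.5,-0.0054,0.0088,0.0225,0,0,0.1767],
  [-0.5,-0.0054,0.0088,0.0225,0,0,0.1767],
  [-0.5,-0.0054,0.0088,0.0225,0,0,0.1767],
  [-0.5,-0.0054,0.0088,0.0225,0,0,0.1767],
  [-0.5,-0.0054,0.0088,0.0225,0,0,0.1767],
  [-0.5,-0.0054,0.0088,0.0225,0,0,0.1767],
  [-0.5,0,0,0,0,0,0],
  [-0.5,0,0,0,0,0,0],
], squeeze=30)

```text
time: 50.72
position: [497.2, 255.1, 61.5]
tcp_rot: [0.429, 0.903, -0.0, -0.0]
force: [-0.2, -0.1, 0.2]
gripper_width: 0.751
finger_force: 0.0
```

Run:
```python
from h import *
s=read_state();print(s["position"],yaw(s),s["gripper_width"])
go((496.1,254.6,2),39,2)
```

```text
[497.23516137 255.14597684  61.49169534] 39.15845128267317 0.750594316627172
2 rows [0.00015, -0.00061, 0.02975] rz 0.0014 len/row mm 29.8
```

>>> drive_tool([
  [-0.5,0,-0.0006,0.029,0,0,0],
  [-0.5,0,-0.0006,0.029,0,0,0],
  [-0.5,0,0,0,0,0,0],
  [1,0,0,0,0,0,0],
  [1,0,0,0,0,0,0],
  [1,0,0,0,0,0,0],
  [1,0,0,0,0,0,0],
  [1,0,0,0,0,0,0],
])

```text
time: 51.72
position: [498.4, 255.4, 5.5]
tcp_rot: [0.43, 0.903, 0.001, 0.001]
force: [-1.7, -0.9, 6.9]
gripper_width: 0.442
finger_force: 29.9
```

Run:
```python
from h import *
s=read_state();print(s["position"],yaw(s),s["gripper_width"]); p=s["position"]
a=p+[0,0,60]
rows(a,39.1,(502.5,83.5,p[2]+55),38.9,4)
```

```text
[498.40049113 255.42692265   5.45029102] 39.02988227461667 0.4424684478753076
4 rows [-0.03404, -0.02627, 0.00125] rz 0.0009 len/row mm 43.0
```

Gripped at 40 mm width. I lift and carry it to seat P.

>>> drive_tool([
  [1,0,0,-0.03,0,0,0],
  [1,0,0,-0.03,0,0,0],
  [1,-0.034,-0.0263,0,0,0,0],
  [1,-0.034,-0.0263,0,0,0,0],
  [1,-0.034,-0.0263,0,0,0,0],
  [1,-0.034,-0.0263,0,0,0,0],
  [1,0,0,0,0,0,0],
  [1,0,0,0,0,0,0],
])

```text
time: 52.72
position: [501.5, 83.1, 63.9]
tcp_rot: [0.431, 0.903, 0.001, 0.0]
force: [-0.3, 1.1, -0.2]
gripper_width: 0.445
finger_force: 30.2
```

Run:
```python
from h import *
s=read_state();print(s["position"],yaw(s),s["gripper_width"])
go((502.5,83.5,31),38.9,2)
```

```text
[501.46795585  83.08049876  63.85372126] 38.990729958679324 0.4445847152267792
2 rows [-0.00016, 0.00053, 0.01643] rz 0.0008 len/row mm 16.4
```

>>> drive_tool([
  [1,-0.0005,0.0005,0.0165,0,0,0],
  [1,-0.0005,0.0005,0.0165,0,0,0],
  [1,0,0,0.002,0,0,0],
  [1,0,0,0,0,0,0],
])

```text
time: 53.22
position: [502.6, 83.6, 28.6]
tcp_rot: [0.43, 0.903, 0.0, 0.0]
force: [0.2, 0.1, -0.9]
gripper_width: 0.443
finger_force: 30.3
```

>>> drive_tool([
  [1,0,0,0.001,0,0,0],
  [0,0,0,0,0,0,0],
  [-0.4,0,0,0,0,0,0],
  [-0.5,0,0,0,0,0,0],
  [-0.5,0,0,-0.03,0,0,0],
  [-0.5,0,0,-0.05,0,0,0],
  [-0.5,0,0,-0.05,0,0,0],
])

```text
time: 54.1
position: [502.0, 82.6, 158.4]
tcp_rot: [0.43, 0.903, -0.0, -0.0]
force: [-0.2, -0.2, 0.7]
gripper_width: 0.749
finger_force: 0.0
```

Run:
```python
from h import *
s=read_state();print(s["position"],yaw(s),s["gripper_width"])
go((575.1,227.2,160),129,9)
```

```text
[501.96392909  82.55371655 158.42236993] 39.00421318536906 0.7486663233797272
9 rows [-0.00545, 0.01922, -0.00018] rz -0.1745 len/row mm 20.0
```

>>> drive_tool([
  [-0.5,-0.0054,0.0192,0,0,0,-0.1745],
  [-0.5,-0.0054,0.0192,0,0,0,-0.1745],
  [-0.5,-0.0054,0.0192,0,0,0,-0.1745],
  [-0.5,-0.0054,0.0192,0,0,0,-0.1745],
  [-0.5,-0.0054,0.0192,0,0,0,-0.1745],
  [-0.5,-0.0054,0.0192,0,0,0,-0.1745],
  [-0.5,-0.0054,0.0192,0,0,0,-0.1745],
  [-0.5,-0.0054,0.0192,0,0,0,-0.1745],
  [-0.5,-0.0054,0.0192,0,0,0,-0.1745],
  [-0.5,0,0,0,0,0,0],
  [-0.5,0,0,0,0,0,0],
])

```text
time: 55.48
position: [575.1, 226.6, 157.2]
tcp_rot: [-0.332, 0.943, -0.0, -0.0]
force: [0.8, -0.8, 0.1]
gripper_width: 0.753
finger_force: 0.0
```

Run:
```python
from h import *
s=read_state();print(s["position"],yaw(s),s["gripper_width"])
c=capture("wrist"); save("w13",c)
medal(c,(502.5,83.5),34)
for i in (2,3,4): medal(c,M[i])
go((575.1,227.2,7),129,3)
T=capture("top")
for i in (2,3,4): medal(T,M[i])
```

```text
[575.12953213 226.63849209 157.18931057] 128.8398944041422 0.7526582533273122
medal [509.1  88.7] [14.3 24.7] px [203. -17.]
medal [460.5 341.1] [32.4 32.6] px [546. 199.]
medal [575.1 227.2] [32.1 32.4] px [320. 223.]
medal [547.  331.9] [32.3 32.4] px [451. 279.]
3 rows [-0.00014, 0.00023, 0.05009] rz -0.0009 len/row mm 50.1
none near (460.8, 341.3) [216. 246.]
none near (575.4, 227.4) [258. 205.]
none near (546.9, 331.6) [220. 215.]
```

>>> drive_tool([
  [-0.5,0,0.0002,0.05,0,0,0],
  [-0.5,0,0.0002,0.05,0,0,0],
  [-0.5,0,0.0002,0.044,0,0,0],
  [-0.5,0,0,0.005,0,0,0],
  [-0.5,0,0,0,0,0,0],
  [1,0,0,0,0,0,0],
  [1,0,0,0,0,0,0],
  [1,0,0,0,0,0,0],
  [1,0,0,0,0,0,0],
  [1,0,0,0,0,0,0],
])

```text
time: 56.82
position: [577.4, 229.1, 12.1]
tcp_rot: [-0.334, 0.943, 0.0, 0.004]
force: [-0.2, -0.4, 7.1]
gripper_width: -0.003
finger_force: 3.6
```

Run:
```python
from h import *
s=read_state();print(s["position"],yaw(s),s["gripper_width"]); p=s["position"]
rows(p+[0,0,60],129,(619.1,71.6,p[2]+60),129,4)
```

```text
[577.37464674 229.13435732  12.10394961] 129.00868939337317 -0.0026884656907776353
4 rows [0.01668, -0.03717, -0.0] rz -0.0 len/row mm 40.7
```

The fingers closed above M3: too high. I raise, reopen and look.

>>> drive_tool([
  [1,0,0,-0.02,0,0,0],
  [-0.5,0,0,-0.04,0,0,0],
  [-0.5,0,0,-0.04,0,0,0],
  [-0.5,0,0,-0.04,0,0,0],
  [-0.5,0,0,0,0,0,0],
  [-0.5,0,0,0,0,0,0],
])

```text
time: 57.58
position: [574.8, 227.8, 149.1]
tcp_rot: [-0.334, 0.943, 0.0, 0.001]
force: [-0.1, -0.1, -0.5]
gripper_width: 0.748
finger_force: 0.0
```

Run:
```python
from h import *
s=read_state();print(s["position"],yaw(s),s["gripper_width"])
c=capture("wrist"); save("w14",c)
for i in (2,3,4): medal(c,M[i])
q=medal(c,M[3]); go((q[0],q[1],1.0),129,4)
```

```text
[574.82394298 227.77598914 149.08762485] 128.99618065061853 0.7476421780040965
medal [460.3 340.9] [32.3 32.5] px [551. 201.]
medal [575.  227.1] [32.1 32.3] px [318. 225.]
medal [546.8 331.7] [32.2 32.4] px [453. 282.]
medal [575.  227.1] [32.1 32.3] px [318. 225.]
4 rows [-7e-05, -0.00021, 0.03674] rz -0.0 len/row mm 36.7
```

>>> drive_tool([
  [-0.5,0,0,0.05,0,0,0],
  [-0.5,0,0,0.05,0,0,0],
  [-0.5,0,0,0.04,0,0,0],
  [-0.5,0,0,0.006,0,0,0],
  [-0.5,0,0,0,0,0,0],
])

```text
time: 58.25
position: [574.6, 227.6, 2.1]
tcp_rot: [-0.334, 0.943, -0.0, -0.001]
force: [0.1, 0.8, 0.6]
gripper_width: 0.751
finger_force: 0.0
```

>>> drive_tool([
  [1,0,0,0,0,0,0],
  [1,0,0,0,0,0,0],
  [1,0,0,0,0,0,0],
  [1,0,0,0,0,0,0],
  [1,0,0,0,0,0,0],
])

```text
time: 58.88
position: [576.5, 228.4, 4.8]
tcp_rot: [-0.334, 0.943, 0.0, 0.002]
force: [-0.4, -0.1, 6.7]
gripper_width: 0.442
finger_force: 30.0
```

Run:
```python
from h import *
s=read_state();print(s["position"],yaw(s),s["gripper_width"]); p=s["position"]
rows(p+[0,0,60],129,(619.1,71.6,p[2]+60),129,4)
```

```text
[576.50130048 228.41343081   4.77745031] 128.9947771718058 0.4420788048405304
4 rows [0.0164, -0.03717, -0.0] rz -0.0 len/row mm 40.6
```

>>> drive_tool([
  [1,0,0,-0.03,0,0,0],
  [1,0,0,-0.03,0,0,0],
  [1,0.016,-0.0372,0,0,0,0],
  [1,0.016,-0.0372,0,0,0,0],
  [1,0.016,-0.0372,0,0,0,0],
  [1,0.016,-0.0372,0,0,0,0],
  [1,0,0,0,0,0,0],
  [1,0,0,0,0,0,0],
])

```text
time: 59.88
position: [618.5, 72.0, 62.5]
tcp_rot: [-0.334, 0.943, 0.0, 0.0]
force: [0.1, -0.8, 0.1]
gripper_width: 0.448
finger_force: 30.2
```

Run:
```python
from h import *
s=read_state();print(s["position"],yaw(s),s["gripper_width"])
c=capture("wrist"); save("w15",c)
medal(c,(502.5,83.5),34)
go((620,72.3,28),129,2)
```

```text
[618.52681106  72.00662988  62.52858808] 128.9770517265285 0.44836874632740703
medal [501.8  83.3] [32.6 32.8] px [527.  92.]
2 rows [-0.00054, -0.0006, 0.01723] rz 0.0003 len/row mm 17.2
```

P is placed within 1 mm. I lower M3 on Q.

>>> drive_tool([
  [1,-0.0005,-0.0005,0.017,0,0,0],
  [1,-0.0005,-0.0005,0.017,0,0,0],
  [1,0,0,0.0015,0,0,0],
  [1,0,0,0,0,0,0],
])

```text
time: 60.42
position: [619.2, 71.8, 25.8]
tcp_rot: [-0.334, 0.943, 0.0, -0.001]
force: [0.5, -0.7, -1.3]
gripper_width: 0.444
finger_force: 35.7
```

>>> drive_tool([
  [0,0,0,0,0,0,0],
  [-0.4,0,0,0,0,0,0],
  [-0.5,0,0,0,0,0,0],
  [-0.5,0,0,-0.03,0,0,0],
  [-0.5,0,0,-0.05,0,0,0],
  [-0.5,0,0,-0.045,0,0,0],
])

```text
time: 61.18
position: [620.1, 71.6, 153.4]
tcp_rot: [-0.334, 0.943, -0.0, 0.0]
force: [1.7, 0.2, -0.3]
gripper_width: 0.75
finger_force: 0.0
```

Run:
```python
from h import *
s=read_state();print(s["position"],yaw(s),s["gripper_width"])
c=capture("wrist"); save("w16",c); medal(c,(619.1,71.6),34)
go((546.9,331.8,150),39,9)
```

```text
[620.05439926  71.5745296  153.43118178] 128.98870499328996 0.7495266183918281
medal [617.6  71.8] [32.2 32.8] px [320. 231.]
9 rows [0.01001, 0.03185, 0.00122] rz 0.1745 len/row mm 33.4
```

>>> drive_tool([
  [-0.5,0.01,0.0318,0,0,0,0.1745],
  [-0.5,0.01,0.0318,0,0,0,0.1745],
  [-0.5,0.01,0.0318,0,0,0,0.1745],
  [-0.5,0.01,0.0318,0,0,0,0.1745],
  [-0.5,0.01,0.0318,0,0,0,0.1745],
  [-0.5,0.01,0.0318,0,0,0,0.1745],
  [-0.5,0.01,0.0318,0,0,0,0.1745],
  [-0.5,0.01,0.0318,0,0,0,0.1745],
  [-0.5,0.01,0.0318,0,0,0,0.1745],
  [-0.5,0,0,0,0,0,0],
  [-0.5,0,0,0,0,0,0],
])

```text
time: 62.6
position: [543.0, 330.5, 151.4]
tcp_rot: [0.43, 0.903, -0.001, -0.0]
force: [0.1, -0.4, -0.0]
gripper_width: 0.75
finger_force: 0.0
```

Run:
```python
from h import *
s=read_state();print(s["position"],yaw(s),s["gripper_width"])
c=capture("wrist"); save("w17",c)
for i in (2,4): q=medal(c,M[i])
if q is not None: go((q[0],q[1],2.5),39,4)
```

```text
[543.00200641 330.46849329 151.43091395] 39.07694455941917 0.7500263793918112
medal [460.7 340.9] [32.4 32.4] px [237. 137.]
medal [547.2 331.7] [32.3 32.3] px [327. 227.]
4 rows [-0.00035, 0.00106, 0.03728] rz 0.0001 len/row mm 37.3
```

>>> drive_tool([
  [-0.5,-0.0004,0.0011,0.05,0,0,0],
  [-0.5,-0.0004,0.0011,0.05,0,0,0],
  [-0.5,-0.0004,0.0011,0.042,0,0,0],
  [-0.5,0,0.001,0.007,0,0,0],
  [-0.5,0,0,0,0,0,0],
  [1,0,0,0,0,0,0],
  [1,0,0,0,0,0,0],
  [1,0,0,0,0,0,0],
  [1,0,0,0,0,0,0],
  [1,0,0,0,0,0,0],
])

```text
time: 63.9
position: [549.2, 333.7, 5.8]
tcp_rot: [0.43, 0.903, 0.002, 0.001]
force: [-0.5, -0.7, 6.3]
gripper_width: 0.444
finger_force: 29.6
```

Run:
```python
from h import *
s=read_state();print(s["position"],yaw(s),s["gripper_width"],s["force"]); p=s["position"]
rows(p+[0,0,65],39,(606.9,-45.9,p[2]+65),39,8)
```

```text
[549.239429   333.69408818   5.75537049] 39.01089518121695 0.44440386464145015 [-0.49046497 -0.71513795  6.33194379]
8 rows [-0.04141, -0.02426, -0.0] rz -0.0 len/row mm 48.0
```

>>> drive_tool([
  [1,0,0,-0.035,0,0,0],
  [1,0,0,-0.03,0,0,0],
  [1,-0.0414,-0.0243,0,0,0,0],
  [1,-0.0414,-0.0243,0,0,0,0],
  [1,-0.0414,-0.0243,0,0,0,0],
  [1,-0.0414,-0.0243,0,0,0,0],
  [1,-0.0414,-0.0243,0,0,0,0],
  [1,-0.0414,-0.0243,0,0,0,0],
  [1,-0.0414,-0.0243,0,0,0,0],
  [1,-0.0414,-0.0243,0,0,0,0],
  [1,0,0,0,0,0,0],
  [1,0,0,0,0,0,0],
])

```text
time: 65.4
position: [605.0, -46.8, 68.3]
tcp_rot: [0.431, 0.903, 0.0, 0.0]
force: [-0.2, 1.0, -0.6]
gripper_width: 0.445
finger_force: 30.2
```

Run:
```python
from h import *
s=read_state();print(s["position"],yaw(s),s["gripper_width"])
go((606.9,-45.9,29),38.9,2)
```

```text
[605.03257469 -46.79561938  68.31143653] 38.99095731685485 0.4453475483867185
2 rows [-0.00024, 0.00101, 0.01966] rz 0.0008 len/row mm 19.7
```

>>> drive_tool([
  [1,-0.0005,0.001,0.0195,0,0,0],
  [1,-0.0005,0.001,0.0195,0,0,0],
  [1,0,0,0.001,0,0,0],
  [1,0,0,0,0,0,0],
])

```text
time: 65.9
position: [607.3, -45.4, 28.4]
tcp_rot: [0.43, 0.903, 0.0, 0.0]
force: [0.6, -0.3, 0.9]
gripper_width: 0.444
finger_force: 37.1
```

>>> drive_tool([
  [1,0,0,0.001,0,0,0],
  [0,0,0,0,0,0,0],
  [-0.4,0,0,0,0,0,0],
  [-0.5,0,0,0,0,0,0],
  [-0.5,0,0,-0.03,0,0,0],
  [-0.5,0,0,-0.05,0,0,0],
  [-0.5,0,0,-0.045,0,0,0],
])

```text
time: 66.78
position: [607.1, -46.5, 153.3]
tcp_rot: [0.43, 0.903, 0.0, 0.0]
force: [0.6, 0.1, -0.0]
gripper_width: 0.75
finger_force: 0.0
```

Run:
```python
from h import *
s=read_state();print(s["position"],yaw(s),s["gripper_width"])
c=capture("wrist"); save("w18",c); medal(c,(606.9,-45.9),34)
go((460.7,340.9,150),129,10)
```

```text
[607.0728426  -46.52224357 153.25510454] 39.001744539712114 0.7501385588875378
medal [608.3 -47.7] [32.3 32.6] px [322. 232.]
10 rows [0.02419, 0.03927, 0.00107] rz -0.1571 len/row mm 46.1
```

Run:
```python
from h import *
import pickle
c=pickle.load(open("w1.pkl","rb")); w=capture("wrist")
def seat(c,p,tag):
    h=cv2.cvtColor(c["color"],cv2.COLOR_RGB2HSV); m=cv2.inRange(h,(95,50,20),(130,255,170)); ys,xs=np.nonzero(m); q=proj(c,(*p,22))
    s=np.hypot(xs-q[0],ys-q[1])<80; W=np.array([ray(c,a,22)[:2] for a in np.c_[xs,ys][s]]); d=np.hypot(*(W-p).T); W=W[(d>19)&(d<25)]
    A=np.c_[2*W,np.ones(len(W))]; x=np.linalg.lstsq(A,(W**2).sum(1),rcond=None)[0]; print(tag,x[:2].round(1),"r",np.sqrt(x[2]+x[0]**2+x[1]**2).round(1),len(W))
for n,p in dict(P=(502.5,83.5),Q=(619.1,71.6),R=(606.9,-45.9),S=(490.2,-33.9)).items(): seat(c,np.array(p),n)
seat(w,np.array((606.9,-45.9)),"R now"); medal(w,(606.9,-45.9),34)
```

```text
P [502.   83.3] r 23.4 189
Q [619.   71.4] r 23.4 188
R [607.1 -45.4] r 23.4 76
S [490.4 -33.5] r 23.4 65
R now [607.7 -45.8] r 23.5 290
medal [608.5 -47.2] [32.1 32.4] px [317. 224.]
```

Seat R measures (607.7,-45.8) and the disc is within 1.7 mm, inside the seat. Next the last medallion, M2.

>>> drive_tool([
  [-0.5,0.0242,0.0393,0,0,0,-0.1571],
  [-0.5,0.0242,0.0393,0,0,0,-0.1571],
  [-0.5,0.0242,0.0393,0,0,0,-0.1571],
  [-0.5,0.0242,0.0393,0,0,0,-0.1571],
  [-0.5,0.0242,0.0393,0,0,0,-0.1571],
  [-0.5,0.0242,0.0393,0,0,0,-0.1571],
  [-0.5,0.0242,0.0393,0,0,0,-0.1571],
  [-0.5,0.0242,0.0393,0,0,0,-0.1571],
  [-0.5,0.0242,0.0393,0,0,0,-0.1571],
  [-0.5,0.0242,0.0393,0,0,0,-0.1571],
  [-0.5,0,0,0,0,0,0],
  [-0.5,0,0,0,0,0,0],
])

```text
time: 68.38
position: [457.4, 341.4, 151.7]
tcp_rot: [-0.334, 0.943, -0.0, 0.0]
force: [0.6, 0.3, -0.3]
gripper_width: 0.75
finger_force: 0.0
```

Run:
```python
from h import *
s=read_state();print(s["position"],yaw(s),s["gripper_width"])
c=capture("wrist"); save("w19",c)
q=medal(c,M[2])
if q is not None: go((q[0],q[1],2.5),129,4)
```

```text
[457.40323335 341.44068752 151.70214621] 128.98648517809863 0.7499133765029243
medal [460.8 341.1] [32.  32.4] px [316. 228.]
4 rows [-0.00056, -0.00048, 0.0373] rz -0.0003 len/row mm 37.3
```

>>> drive_tool([
  [-0.5,-0.0008,-0.0007,0.05,0,0,0],
  [-0.5,-0.0007,-0.0006,0.05,0,0,0],
  [-0.5,-0.0007,-0.0006,0.042,0,0,0],
  [-0.5,0,0,0.007,0,0,0],
  [-0.5,0,0,0,0,0,0],
  [1,0,0,0,0,0,0],
  [1,0,0,0,0,0,0],
  [1,0,0,0,0,0,0],
  [1,0,0,0,0,0,0],
  [1,0,0,0,0,0,0],
])

```text
time: 69.68
position: [461.8, 342.5, 5.3]
tcp_rot: [-0.334, 0.943, 0.0, 0.002]
force: [0.1, -0.0, 5.9]
gripper_width: 0.445
finger_force: 29.8
```

Run:
```python
from h import *
s=read_state();print(s["position"],yaw(s),s["gripper_width"],s["force"]); p=s["position"]
rows(p+[0,0,65],129,(490.4,-33.7,p[2]+65),129,8)
```

```text
[461.78929518 342.48202236   5.2650808 ] 129.01823173636788 0.4449060693149234 [ 0.05145425 -0.01865598  5.85919797]
8 rows [0.02681, -0.03879, -0.0] rz -0.0 len/row mm 47.2
```

The path passes close to the key, so I carry it higher, above the key's 100 mm top.

>>> drive_tool([
  [1,0,0,-0.04,0,0,0],
  [1,0,0,-0.04,0,0,0],
  [1,0,0,-0.04,0,0,0],
  [1,0.0268,-0.0388,0,0,0,0],
  [1,0.0268,-0.0388,0,0,0,0],
  [1,0.0268,-0.0388,0,0,0,0],
  [1,0.0268,-0.0388,0,0,0,0],
  [1,0.0268,-0.0388,0,0,0,0],
  [1,0.0268,-0.0388,0,0,0,0],
  [1,0.0268,-0.0388,0,0,0,0],
  [1,0.0268,-0.0388,0,0,0,0],
  [1,0,0,0.03,0,0,0],
  [1,0,0,0.03,0,0,0],
  [1,0,0,0,0,0,0],
  [1,0,0,0,0,0,0],
])

```text
time: 71.55
position: [489.7, -34.6, 64.0]
tcp_rot: [-0.334, 0.943, -0.0, 0.001]
force: [1.1, -0.4, -0.2]
gripper_width: 0.444
finger_force: 30.3
```

Run:
```python
from h import *
s=read_state();print(s["position"],yaw(s),s["gripper_width"])
go((490.4,-33.7,29),129,2)
```

```text
[489.6562408  -34.58243553  64.00692502] 129.04458731445257 0.4435833280834618
2 rows [-0.00057, 0.00011, 0.0175] rz 0.0004 len/row mm 17.5
```

>>> drive_tool([
  [1,-0.0005,0,0.0175,0,0,0],
  [1,-0.0004,0,0.0175,0,0,0],
  [1,0,0,0.0015,0,0,0],
  [1,0,0,0,0,0,0],
])

```text
time: 72.05
position: [490.5, -34.0, 27.5]
tcp_rot: [-0.334, 0.943, -0.0, 0.001]
force: [-0.2, 0.6, -0.7]
gripper_width: 0.443
finger_force: 30.3
```

>>> drive_tool([
  [0,0,0,0,0,0,0],
  [-0.4,0,0,0,0,0,0],
  [-0.5,0,0,0,0,0,0],
  [-0.5,0,0,-0.03,0,0,0],
  [-0.5,0,0,-0.05,0,0,0],
  [-0.5,0,0,-0.045,0,0,0],
  [-0.5,0,0,0,0,0,0],
])

```text
time: 72.92
position: [492.6, -34.4, 155.4]
tcp_rot: [-0.334, 0.943, -0.002, 0.004]
force: [0.4, -0.3, -0.5]
gripper_width: 0.752
finger_force: 0.0
```

Run:
```python
from h import *
s=read_state();print(s["time"],s["position"],yaw(s),s["gripper_width"])
c=capture("wrist"); save("w20",c); medal(c,(490.4,-33.7),34)
T=capture("top"); cv2.imwrite("pics/t2.png",T["color"][...,::-1])
# dial: blue grip bar from top
info(T,mask(T,(95,80,20),(130,255,220),box=(455,215,500,255),amin=15),66)
info(T,mask(T,(0,100,80),(10,255,255),box=(455,215,500,260),amin=1),30)
```

```text
72.925 [492.61176444 -34.39103559 155.38203845] 129.01736183136995 0.751558037506807
medal [488.  -34.3] [32.1 32.4] px [323. 228.]
[478.3 233.1] [16.1  8.5] 84.8 92.5 -> [ 498.1 -371.7] tt [ -17.1 -394.2] box (474, 225, 10, 17)
[477.5 246. ] [1. 2.] 0.0 1.5 -> [ 465.9 -379.5] tt [ -48.4 -405.3] box (477, 245, 2, 3)
```

S is placed. Before moving on I check its seat ring, then plan the view of the counter.

```bash
cat >> h.py <<'E'
def seat(c,p,tag):
    p=np.array(p); h=cv2.cvtColor(c["color"],cv2.COLOR_RGB2HSV); m=cv2.inRange(h,(95,50,20),(130,255,170)); ys,xs=np.nonzero(m); q=proj(c,(*p,22))
    s=np.hypot(xs-q[0],ys-q[1])<90; W=np.array([ray(c,a,22)[:2] for a in np.c_[xs,ys][s]]); d=np.hypot(*(W-p).T); W=W[(d>19)&(d<26)]
    A=np.c_[2*W,np.ones(len(W))]; x=np.linalg.lstsq(A,(W**2).sum(1),rcond=None)[0]; print(tag,x[:2].round(1),"r",np.sqrt(x[2]+x[0]**2+x[1]**2).round(1),len(W))
E
python3 - <<'E'
from h import *
c=capture("wrist"); seat(c,(490.4,-33.7),"S"); medal(c,(490.4,-33.7),34)
go((555,-360,210),103,8)
E
```

```text
S [490.  -33.5] r 23.4 497
medal [488.2 -34.3] [32.3 32.4] px [319. 234.]
8 rows [0.01167, -0.04026, -0.00744] rz 0.0568 len/row mm 42.6
```

The disc is within 2 mm of the seat centre, so it lies on its seat. On to the counter.

>>> drive_tool([
  [-0.5,0.0117,-0.0403,-0.0074,0,0,0.0568],
  [-0.5,0.0117,-0.0403,-0.0074,0,0,0.0568],
  [-0.5,0.0117,-0.0403,-0.0074,0,0,0.0568],
  [-0.5,0.0117,-0.0403,-0.0074,0,0,0.0568],
  [-0.5,0.0117,-0.0403,-0.0074,0,0,0.0568],
  [-0.5,0.0117,-0.0403,-0.0074,0,0,0.0568],
  [-0.5,0.0117,-0.0403,-0.0074,0,0,0.0568],
  [-0.5,0.0117,-0.0403,-0.0074,0,0,0.0568],
  [-0.5,0,0,0,0,0,0],
  [-0.5,0,0,0,0,0,0],
])

```text
time: 74.32
position: [554.8, -359.7, 208.3]
tcp_rot: [-0.113, 0.994, 0.001, -0.001]
force: [0.1, -0.7, -0.2]
gripper_width: 0.755
finger_force: 0.0
```

Run:
```python
from h import *
s=read_state();print(s["position"],yaw(s))
c=capture("wrist"); save("w21",c)
h=cv2.cvtColor(c["color"],cv2.COLOR_RGB2HSV)
print("blue");info(c,mask(c,(95,80,20),(130,255,220),box=(180,30,480,300),amin=100),66)
print("red");info(c,mask(c,(0,120,80),(8,255,255),box=(180,30,480,300),amin=8),30)
print("white");info(c,mask(c,(0,0,140),(179,60,255),box=(180,30,480,300),amin=300),30)
for z in (66,): print(proj(c,(498,-372,66)).round())
```

```text
[ 554.81757227 -359.68480822  208.25850661] 102.98830823282928
blue
[465.5 213.5] [63. 27.] 90.0 1019.0 -> [ 523.7 -259.9] tt [  -2.8 -280.5] box (452, 182, 28, 64)
[314.8 141.2] [22.8 64.7] 10.8 1131.0 -> [ 499.  -375.6] tt [ -15.9 -398.1] box (300, 109, 32, 65)
red
[323.4  93.3] [ 5.7 10.2] 11.3 44.0 -> [ 466.  -376.9] tt [ -48.5 -402.7] box (320, 88, 7, 11)
[189.9 114.3] [  3.2 170.4] 7.7 332.0 -> [ 503.  -470.8] tt [  -2.3 -492.4] box (180, 30, 23, 170)
white
[283. 287.] [82. 24.] -0.0 1083.0 -> [ 624.2 -375.1] tt [ 108.6 -385.1] box (242, 275, 83, 25)
[317.1 137.4] [113.  118.3] 10.8 11893.0 -> [ 497.9 -374.4] tt [ -17.1 -397. ] box (252, 73, 131, 131)
[320. 141.]
```

Counter: box centre (497.9,-374.4) and grip bar (499,-375.6), both rotated 10.8° in the image; the bar lies along 182° towards the red mark, so tool yaw is 92.2°.

Run:
```python
from h import *
go((498.2,-374.8,95),92.2,3)
```

```text
3 rows [0.01959, -0.00204, 0.03791] rz 0.0631 len/row mm 42.7
```

>>> drive_tool([
  [-0.5,0.0196,-0.002,0.0379,0,0,0.0631],
  [-0.5,0.0196,-0.002,0.0379,0,0,0.0631],
  [-0.5,0.0196,-0.002,0.0379,0,0,0.0631],
  [-0.5,0,0,0,0,0,0],
  [-0.5,0,0,0,0,0,0],
])

```text
time: 75.0
position: [500.4, -375.6, 98.5]
tcp_rot: [-0.02, 1.0, -0.001, 0.001]
force: [0.5, 0.3, 1.7]
gripper_width: 0.752
finger_force: 0.0
```

Run:
```python
from h import *
s=read_state();print(s["position"],yaw(s))
go((498.2,-374.8,42),92.2,2)
```

```text
[ 500.38157477 -375.62135532   98.47050738] 92.27539977113507
2 rows [0.00107, 0.00045, 0.02824] rz 0.0007 len/row mm 28.3
```

>>> drive_tool([
  [-0.5,0.001,0.0004,0.027,0,0,0],
  [-0.5,0.0005,0.0004,0.027,0,0,0],
  [-0.5,0,0,0,0,0,0],
  [1,0,0,0,0,0,0],
  [1,0,0,0,0,0,0],
  [1,0,0,0,0,0,0],
  [1,0,0,0,0,0,0],
  [1,0,0,0,0,0,0],
  [1,0,0,0,0,0,0],
])

```text
time: 76.12
position: [498.2, -376.3, 44.5]
tcp_rot: [-0.019, 1.0, -0.001, 0.001]
force: [-0.1, -0.5, 5.1]
gripper_width: 0.156
finger_force: 32.2
```

Run:
```python
from h import *
s=read_state();print(s["position"],yaw(s),s["gripper_width"],s["force"],s["moment"])
```

```text
[ 498.1903582  -376.31180911   44.49201958] 92.12452839908435 0.1558524128629922 [-0.12278561 -0.49997679  5.10521071] [-0.23638781  0.00646244 -0.03138058]
```

>>> drive_tool([
  [1,0,0,-0.001,0,0,0.1745],
  [1,0,0,0,0,0,0.1745],
  [1,0,0,0,0,0,0.1745],
  [1,0,0,0,0,0,0.1745],
  [1,0,0,0,0,0,0.1745],
  [1,0,0,0,0,0,0.1745],
  [1,0,0,0,0,0,0.1745],
  [1,0,0,0,0,0,0.1745],
  [1,0,0,0,0,0,0],
  [1,0,0,0,0,0,0],
])

```text
time: 77.38
position: [500.4, -373.5, 44.5]
tcp_rot: [0.627, 0.779, 0.003, 0.002]
force: [6.0, 3.6, 1.1]
gripper_width: 0.153
finger_force: 31.6
```

Run:
```python
from h import *
s=read_state();print(s["position"],yaw(s),s["gripper_width"],s["force"],s["moment"])
```

```text
[ 500.39454604 -373.51548477   44.51891309] 12.295622838493795 0.153038448959822 [5.97719371 3.59850789 1.13532739] [ 0.71029533 -1.39361311 -0.00904993]
```

>>> drive_tool([
  [0.4,0,0,0,0,0,0],
  [0,0,0,0,0,0,0],
  [-0.5,0,0,0,0,0,0],
  [-0.5,0,0,0,0,0,0],
  [-0.5,0,0,-0.03,0,0,0],
  [-0.5,0,0,-0.05,0,0,0],
  [-0.5,-0.025,0,-0.045,0,0,0],
  [-0.5,-0.025,0,-0.035,0,0,0],
  [-0.5,0,0,0,0,0,0],
  [-0.5,0,0,0,0,0,0],
])

```text
time: 78.62
position: [507.1, -423.6, 202.8]
tcp_rot: [0.628, 0.778, 0.0, -0.001]
force: [-0.1, -0.2, -0.4]
gripper_width: 0.752
finger_force: 0.0
```

Run:
```python
from h import *
s=read_state();print(s["time"],s["position"],yaw(s))
c=capture("wrist"); save("w22",c); print(proj(c,(498,-375,66)).round())
print("blue");info(c,mask(c,(95,80,20),(130,255,220),box=(180,30,480,300),amin=100),66)
print("white");info(c,mask(c,(0,0,140),(179,60,255),box=(180,30,480,300),amin=300),30)
print("red");info(c,mask(c,(0,120,80),(8,255,255),box=(180,30,480,300),amin=8),30)
```

```text
78.625 [ 507.07547605 -423.61368593  202.7573393 ] 12.136415430051182
[324. 154.]
blue
[327.  153.5] [65. 22.] 90.0 1388.0 -> [ 499.6 -374.3] tt [ -15.4 -396.7] box (316, 121, 23, 66)
white
[474.5 187. ] [58.  9.] 90.0 323.0 -> [ 617.5 -377.9] tt [ 102.3 -388.5] box (470, 158, 10, 59)
[337.3 113.9] [188.6 191.8] 8.2 15479.0 -> [ 502.  -347.6] tt [ -15.7 -369.9] box (242, 30, 202, 186)
red
[328.8 269.9] [304.    2.4] 11.4 414.0 -> [ 522.4 -468.4] tt [  16.7 -488.1] box (180, 239, 299, 61)
[281.5 143.3] [9.4 5.6] 9.5 41.0 -> [ 465.8 -377. ] tt [ -48.8 -402.7] box (277, 140, 10, 7)
```

The bar now lies along 102°, an 80° turn, so four clicks. I make a final check of the turntable from above.

Run:
```python
from h import *
go((540,-80,330),-5.7,8)
```

```text
8 rows [0.04262, 0.00742, -0.01599] rz 0.039 len/row mm 46.1
```

>>> drive_tool([
  [-0.5,0.0426,0.0074,-0.016,0,0,0.039],
  [-0.5,0.0426,0.0074,-0.016,0,0,0.039],
  [-0.5,0.0426,0.0074,-0.016,0,0,0.039],
  [-0.5,0.0426,0.0074,-0.016,0,0,0.039],
  [-0.5,0.0426,0.0074,-0.016,0,0,0.039],
  [-0.5,0.0426,0.0074,-0.016,0,0,0.039],
  [-0.5,0.0426,0.0074,-0.016,0,0,0.039],
  [-0.5,0.0426,0.0074,-0.016,0,0,0.039],
  [-0.5,0,0,0,0,0,0],
  [-0.5,0,0,0,0,0,0],
])

```text
time: 79.92
position: [540.0, -80.8, 330.4]
tcp_rot: [0.741, 0.671, -0.001, -0.001]
force: [0.2, -0.5, -0.1]
gripper_width: 0.75
finger_force: 0.0
```

Run:
```python
from h import *
s=read_state();print(s["time"],s["position"],yaw(s))
c=capture("wrist"); save("w23",c)
for n,p in dict(P=(502,83.4),Q=(619,71.5),R=(607.1,-45.6),S=(490.2,-33.6)).items(): seat(c,p,n); medal(c,p,34)
for p in [(592.5,15),(516.9,22.6),(558.5,56.6),(550.9,-19)]: screw(c,p)
T=capture("top"); info(T,mask(T,(5,150,110),(18,255,255),box=(250,245,290,290),amin=15),100)
S=capture("scene"); info(S,mask(S,(5,150,100),(18,255,255),box=(370,230,420,290),amin=15),96)
a=T["color"][205:232,380:420].astype(float); w=np.clip(a[...,0]-np.maximum(a[...,1],a[...,2])-40,0,None); yy,xx=np.mgrid[205:232,380:420]; print("bolt",(w*xx).sum()/w.sum(),w.sum())
```

```text
79.925 [540.01824268 -80.81867379 330.37669617] -5.652600890228824
P [502.   83.2] r 23.5 134
medal [502.1  83.2] [31.7 32.1] px [267.  22.]
Q [619.   71.3] r 23.4 178
medal [617.2  71.3] [31.7 32.1] px [389.  23.]
R [607.1 -45.6] r 23.3 41
medal [607.8 -47.2] [31.5 31.9] px [383. 148.]
S [490.3 -33.7] r 23.3 45
medal [488.4 -34.5] [31.5 31.8] px [271. 147.]
screw [591.6  13.5] [15.  14.1] flats cw mod90: 89.9
screw [517.3  21.3] [16. 14.] flats cw mod90: 1.4
screw [558.   54.4] [16.  12.7] flats cw mod90: 89.9
screw [551.  -20.2] [15.8 13.3] flats cw mod90: 89.9
[267.4 266.5] [20.9  4.1] 71.6 66.0 -> [402.  187.1] tt [-168.5  152.1] box (263, 257, 10, 20)
[392.2 252.3] [ 8.7 26. ] 40.6 113.0 -> [411.5 195. ] tt [-159.9  161. ] box (385, 241, 17, 25)
bolt nan 0.0<stdin>:8: RuntimeWarning: invalid value encountered in scalar divide
```

All is as it should be: the bolt handle is only hidden by the arm in the top view. I hand in the job.

```bash
python3 -c "
from rig import *
print(sign_off())"
```

```text
the job is handed in; nothing more can be done
None
```

I handed the job in after about 80 s: bolt at its stop under 32 N (I measured about 35 mm of travel rather than 38), all four screws tight after two cross-order rounds, key upright in its tray, four medallions within 2 mm of their seat centres, and the counter on four clicks.

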